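# Load and set up the vacuum programming bed

## Task

Someone left the vacuum on: first shut the brass valve fully. With it shut, put every board carrier on the bench into a pocket of the vacuum bed, fully home with its notch over the pocket's key (any carrier in any pocket), and roll the thumbwheel of the counter so that its window shows squarely how many carriers are in the bed. Last, open the valve half-way (45 degrees), leaving the other things on the bench where they are.

Things in the scene. Friction and masses are not known exactly. Their poses are not given: they have to be found in the camera images.
- valve (a joint): Lever of the brass ball valve at the right side of the vacuum bed: flat steel bar, turns about a vertical axis. In rad: 0 shut (long end along -x of valve_axis, crosswise to the pipe; stop), growing counterclockwise from above to pi/2 open (long end along -y of the point, in line with the pipe; stop); pi/4 half open. Stays where left (friction about 0.1 N m).
- valve_axis (a point): Point on the valve lever's turning axis, half-way up its bar, 60 mm above the bench; axes of the bed, does not turn. Bar 14 mm thick, 94 mm long (72 mm from the axis to the long end, 22 to the short), from 48 to 72 mm above the bench; the valve below it is at most 38 mm high.
- counter (a joint): Black ribbed thumbwheel in the top of the grey counter box, on a level axis. In rad: pi/4 x the number in the window (0 to 7; 2, 3, 4 are 1.571, 2.356, 3.142), which is then centred. Grows as the wheel's top is rolled along +x of wheel_axis (towards the back of the box). Stops at -0.1 and 5.6; no clicks, stays where left (friction about 0.06 N m).
- wheel_axis (a point): Centre of the thumbwheel, 60 mm above the bench; fixed, axes of the counter box: x from its louvred front to its back, y along the wheel's axis, z up. Wheel 14 mm thick, radius 52 mm over the ribs (flat sides out to 50 mm); stands 22 mm out of the flat box top, 90 mm above the bench. Box 130 mm (x) by 110 mm (y from -73 to +37 mm of this point).
- window (a point): Centre of the counter's window, 23 x 34 mm, in the top of the counter box to the right (-y) of the wheel, 90 mm above the bench. It shows one facet of a white drum that turns with the wheel; the number is that many black dots (0 to 7).
- pocket0 (a point): Floor centre of the back left pocket of the vacuum bed (aluminium plate 200 x 170 x 18 mm on the bench). Pocket 73 (x) by 49 mm (y), 10 mm deep, floor 8 mm above the bench; pockets 94 mm apart in x, 76 in y. A key 10 mm long, 8 mm wide, as high as the pocket, stands mid-way at its +x end; the carrier's notched end goes there, axes alike.
- pocket1 (a point): Floor centre of the back right pocket of the vacuum bed (aluminium plate 200 x 170 x 18 mm on the bench). Pocket 73 (x) by 49 mm (y), 10 mm deep, floor 8 mm above the bench; pockets 94 mm apart in x, 76 in y. A key 10 mm long, 8 mm wide, as high as the pocket, stands mid-way at its +x end; the carrier's notched end goes there, axes alike.
- pocket2 (a point): Floor centre of the front left pocket of the vacuum bed (aluminium plate 200 x 170 x 18 mm on the bench). Pocket 73 (x) by 49 mm (y), 10 mm deep, floor 8 mm above the bench; pockets 94 mm apart in x, 76 in y. A key 10 mm long, 8 mm wide, as high as the pocket, stands mid-way at its +x end; the carrier's notched end goes there, axes alike.
- pocket3 (a point): Floor centre of the front right pocket of the vacuum bed (aluminium plate 200 x 170 x 18 mm on the bench). Pocket 73 (x) by 49 mm (y), 10 mm deep, floor 8 mm above the bench; pockets 94 mm apart in x, 76 in y. A key 10 mm long, 8 mm wide, as high as the pocket, stands mid-way at its +x end; the carrier's notched end goes there, axes alike.
- carrier_a_mid (a point): Board carrier (2 to 4 are there, all alike; None from the start: absent), 0.12 kg: grey plate 70 x 46 x 12 mm, on it a gripping block 30 (x) x 16 (y) mm from 12 to 46 mm up. Point: on the block's axis, 23 mm above the underside. x to the end with the notch (12 x 12 mm), 39 mm away; other end 31 mm. Seated: 4 mm along -x of and 23 mm above the pocket's point.
- carrier_b_mid (a point): Board carrier (2 to 4 are there, all alike; None from the start: absent), 0.12 kg: grey plate 70 x 46 x 12 mm, on it a gripping block 30 (x) x 16 (y) mm from 12 to 46 mm up. Point: on the block's axis, 23 mm above the underside. x to the end with the notch (12 x 12 mm), 39 mm away; other end 31 mm. Seated: 4 mm along -x of and 23 mm above the pocket's point.
- carrier_c_mid (a point): Board carrier (2 to 4 are there, all alike; None from the start: absent), 0.12 kg: grey plate 70 x 46 x 12 mm, on it a gripping block 30 (x) x 16 (y) mm from 12 to 46 mm up. Point: on the block's axis, 23 mm above the underside. x to the end with the notch (12 x 12 mm), 39 mm away; other end 31 mm. Seated: 4 mm along -x of and 23 mm above the pocket's point.
- carrier_d_mid (a point): Board carrier (2 to 4 are there, all alike; None from the start: absent), 0.12 kg: grey plate 70 x 46 x 12 mm, on it a gripping block 30 (x) x 16 (y) mm from 12 to 46 mm up. Point: on the block's axis, 23 mm above the underside. x to the end with the notch (12 x 12 mm), 39 mm away; other end 31 mm. Seated: 4 mm along -x of and 23 mm above the pocket's point.
- masking_tape: Roll of masking tape lying flat, 96 mm across, 25 mm high; a bystander, to be left where it is. Origin at the centre of its underside.
- reel: Small solder reel, 48 mm across, 30 mm high; a bystander, to be left where it is. Origin at the centre of its underside.
- driver: Small screwdriver lying down, 150 mm long; a bystander, to be left where it is. Origin at the centre of its underside.
- jar: Glass jar with a lid, 56 mm across, 70 mm high; a bystander, to be left where it is. Origin at the centre of its underside.
- old_phone: Phone lying on its face, 146 x 71 x 11 mm; a bystander, to be left where it is. Origin at the centre of its underside.
Mind the look-alikes: they are no part of the job. What is shaped like the part that bears carrier_a_mid but turquoise is not meant.

How it is judged:
By the outcome, as a careful person would: the job done as asked, in the order asked, and still so for the second after the job is handed in, with the robot touching nothing.
Of carrier_a, carrier_b, carrier_c, carrier_d only 2 to 4 are there at a start; the rules pass over those that are not, and their reading is None.
At some moment in a run one of carrier_a, carrier_b, carrier_c, carrier_d may be knocked a few centimetres aside while the robot is not near it.
Once in a run the grip may slacken for a moment while it holds something.
It also fails if it takes over 192 s, if anything falls off the work surface, if the arm or the gripper's body presses on something with over 40 N, if the wrist force passes 120 N, or if a joint passes its speed limit or range.

## Robot

A 6-joint arm with a two-finger parallel gripper is mounted at the origin on a cart in front of the work surface, level with it; the furniture and walls round the work are solid. World frame = base frame: x ahead of the robot, y to its left, z up, the work surface at z = 0. Lengths are in m, angles in degrees, forces in N, time in s.
With the tool pointing down it reaches from about 0.35 to 0.875 m from the base axis. Payload 4.2 kg.
Tool frame: the origin (TCP) lies midway between the tips of the shut fingers; the grasp point (between the pads) lies 19 mm behind it; z points along the fingers, y is the line along which they close (so a half turn about z gives the same grasp; the last joint's range is limited). The gripper opens to 87 mm and grips with 3 to 60 N. Pads are 19 mm wide; open, the fingers measure 117 mm over their backs; the gripper's body (75 mm by 190 mm) begins 51 mm behind the grasp point.
Start: joints at [84.66, 22.042, 0.453, 0, -68.411, -14.817], TCP at [0.215, 0.587, 0.2] pointing down, gripper open.
Joint ranges: [-179.83, 179.83], [-69.29, 118.12], [-61.27, 80.66], [-181.25, 117.63], [-171.15, -9.14], [-177.46, 177.46]. Speed limits (degrees/s): [159.86, 159.86, 180, 180, 180, 180].

## Interface

Orientations are given as a 3x3 rotation matrix whose columns are the frame's x, y, z axes.
In Python, from station import r, cams gives the robot as it stands.
- The arm moves only by the tool play_rows, never from a script. Its argument "commands" is text: rows parted by semicolons, each of 6 numbers parted by spaces: the shift along the world's x, y, z normalised to -1 to 1, where 1 is 30 mm, then the turn, a rotation vector about the world's x, y, z normalised to -1 to 1, where 1 is 0.15 rad. A call has 1 to 20 rows; each row shifts and turns the commanded pose from where the row before left it; what a row does not reach is not made up. A row lasts 1/10 s, in which the tool goes at most 50 mm and 8.59 degrees, less where a joint would pass 70% of its speed; a pose out of reach is approached as far as the arm can. A call with a number of a shift or a turn outside -1 to 1 is refused whole. A call with a gripper value outside its range is refused whole. "grip" is the finger opening in mm, from 0 to 87, set as the call begins (left out, the last holds). The fingers move at their own pace and stop on an object; the grip force is fixed at half the most. Time passes only in rows, so rows that do not move let the fingers close. It gives the time, the measured TCP pose, the force, the opening and the grip force at its end, in the units of the state.
- r.sense(): the state, without advancing time (a new reading comes with each control period).
- cams.capture(name): name is "scene" or "top" or "wrist"; returns (picture, depth): 480x640x3 uint8, blue, green, red; 480x640 float32, m along the optical axis (not along the pixel's ray), 0 where there is no reading.
- cams.camera_info(name): a dict with "mtx" (3x3 intrinsics, pixels), "R" (3x3) and "t" (3): a world point X has camera coordinates R X + t. Camera axes: x right, y down, z forward; pixel columns grow to the right and rows downward; lengths in m; the calibration is good to about 2 mm. The wrist camera is an equidistant fisheye: a pixel r from the principal point sees the ray r / f radians off the axis. A picture is of the moment at which its call begins: read the wrist's pose just before it. camera_info takes no time and is no camera call; for the wrist camera it gives the pose at the moment of the call.
- r.finish_job(): hands the job in; it is judged then, once.
The state is a dict: "time_s": time; "joints": joint angles; "joint_velocities": joint speeds; "effort": joint torques, N m; "tcp_pos": TCP position; "ee_rot": TCP orientation; "wrist_force": force on the tool from outside, world axes, zero at the start; "moment": the same for the moment, N m; "gripper_width": opening from 0.0 (shut) to 1.0 (fully open); "gripper_force": force on a finger pad.
Only numpy, scipy, OpenCV 4.12 (cv2) and the standard library are available. Lean on these libraries where they do the work, as an engineer would, in place of code of your own. Each camera call takes 0.05 s, during which the arm holds its last target. There are 200 camera calls.

## Working session

There is one attempt and no reset: what is moved stays moved. The work goes in short steps, Python scripts to look and compute and a tool call to move; the robot and the scene stay as the last step left them, time stands still between calls to the robot, and variables do not carry over. Pictures are saved under pics/ and viewed, at most 14 in all, crops included, and the job is handed in when it is done.

Besides the shell and the picture viewer there is one more tool, called after ">>>" as name(argument=value, ...) on one line, values as JSON. play_rows: Moves the arm, as the interface text tells. Scaled input: -1 to 1 covers 30 mm each way for a shift and 0.15 rad each way for a turn. Its arguments: {"type":"object","properties":{"commands":{"type":"string"},"grip":{"type":"number"}},"required":["commands"]}

```bash
ls; mkdir -p pics; python3 - <<'E'
from station import r,cams
import cv2,numpy as np
for n in("scene","top"):
    p,d=cams.capture(n); cv2.imwrite(f"pics/{n}0.png",p); np.save(f"pics/{n}0.npy",d)
    i=cams.camera_info(n); print(n,i["mtx"].round(1).tolist(),(-i["R"].T@i["t"]).round(3),i["R"].round(3).tolist())
print(r.sense())
E
```

```text
pics
scene [[459.8, 0.0, 315.4], [0.0, 459.8, 238.9], [0.0, 0.0, 1.0]] [-0.275 -0.483  0.537] [[0.483, -0.876, 0.007], [-0.362, -0.206, -0.909], [0.798, 0.437, -0.416]]
top [[485.6, 0.0, 312.9], [0.0, 485.6, 240.2], [0.0, 0.0, 1.0]] [ 0.299 -0.034  1.319] [[0.014, -1.0, 0.0], [-0.978, -0.014, -0.206], [0.206, 0.003, -0.979]]
{'time_s': 0.1, 'joints': array([ 8.46602258e+01,  2.20862619e+01,  3.86693469e-01, -2.50133048e-02,
       -6.84125371e+01, -1.48165624e+01]), 'joint_velocities': array([-0.02326753, -0.04565106,  0.21109033,  0.22609217,  0.14665301,
       -0.00864831]), 'effort': array([-3.54167632e-04, -3.91689169e+01,  1.87934214e+01,  4.23188120e+00,
        1.34739513e-02, -6.81315441e-05]), 'tcp_pos': array([0.21514945, 0.58616422, 0.19866458]), 'ee_rot': array([[ 9.38700427e-01, -3.44733470e-01, -5.86263490e-04],
       [-3.44733951e-01, -9.38698489e-01, -1.91030855e-03],
       [ 1.08222641e-04,  1.99531238e-03, -9.99998004e-01]]), 'wrist_force': array([ 0.01281197, -0.45058168,  0.20614229]), 'moment': array([0.01057183, 0.02105017, 0.01238828]), 'gripper_force': 0.0, 'gripper_width': 0.9977950416447505}
```

View pics/top0.png

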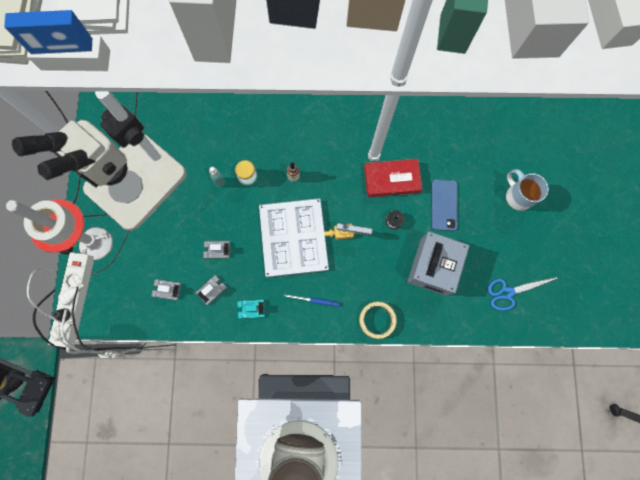

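View pics/scene0.png

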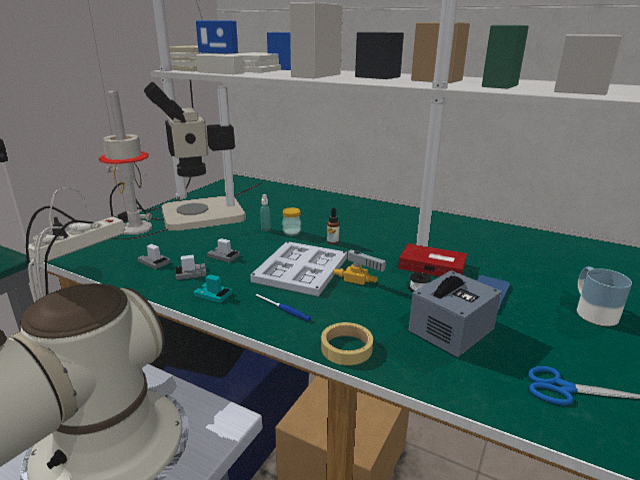

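The three grey carriers are at about (217,249), (166,290) and (211,290). The turquoise look-alike, not meant, is at (251,309). The bed is at (293,237), the valve lever at (355,230) pointing in -y (open), and the counter at (440,262). I'll check these in one close crop.

```bash
cat > h.py <<'E'
from station import r,cams
import cv2,numpy as np
def ray(n,uv,z,i=None):
    i=i or cams.camera_info(n); K,R,t=map(np.array,(i["mtx"],i["R"],i["t"])); t=t.ravel()
    uv=np.atleast_2d(uv).astype(float); C=-R.T@t
    m=(uv-K[:2,2])/np.array([K[0,0],K[1,1]])
    if n=="wrist":
        a=np.linalg.norm(m,axis=1,keepdims=True)+1e-12; d=np.hstack([m/a*np.sin(a),np.cos(a)])
    else: d=np.hstack([m,np.ones((len(m),1))])
    d=d@R
    return C+d*((z-C[2])/d[:,2:3])
E
python3 - <<'E'
from h import *
p=cv2.imread("pics/top0.png")
f=lambda a,s:cv2.resize(a,None,fx=s,fy=s,interpolation=cv2.INTER_CUBIC)
A=f(p[190:330,145:345],4)
B=f(p[190:290,320:475],4); 
cv2.imwrite("pics/cA.png",A); cv2.imwrite("pics/cB.png",B)
E
```

```text
(no output)
```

View pics/cA.png

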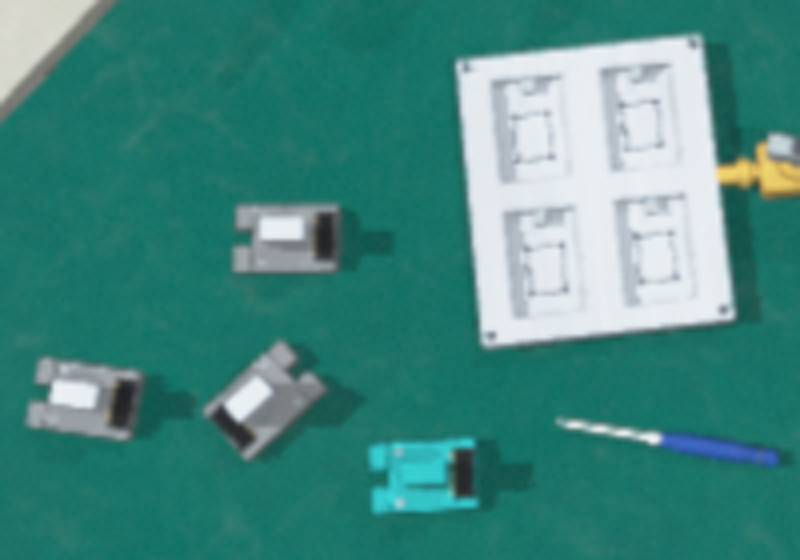

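View pics/cB.png

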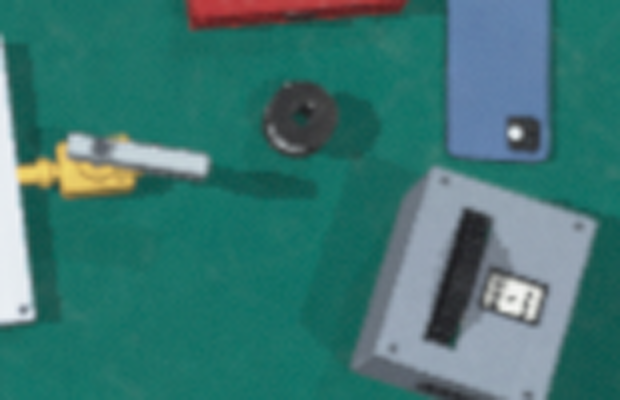

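The crop shows three grey carriers with their notches (crop px (240,240) and (35,395) to the left, and the third at (305,365) to the upper right). The counter shows 5 dots. The lever is nearly open, with its long end to the right at crop (210,165). Next I measure poses.

```bash
python3 - <<'E'
from h import *
p=cv2.imread("pics/top0.png"); hsv=cv2.cvtColor(p,cv2.COLOR_BGR2HSV)
m=((hsv[...,1]<60)&(hsv[...,2]>60)).astype(np.uint8)
roi=np.zeros_like(m); roi[195:335,145:480]=1; m&=roi
i=cams.camera_info("top")
cs,_=cv2.findContours(m,cv2.RETR_EXTERNAL,cv2.CHAIN_APPROX_NONE)
for c in cs:
    if cv2.contourArea(c)<80: continue
    rect=cv2.minAreaRect(c); px=cv2.boxPoints(rect); x0=rect[0]
    z=.018 if abs(x0[0]-293)<25 else .09 if x0[0]>400 else .065 if x0[0]>330 else .012
    w=ray("top",c[:,0],z,i)[:,:2].astype(np.float32)
    (cc,sz,a)=cv2.minAreaRect(w*1000)
    print(np.round(x0),int(cv2.contourArea(c)),"c",np.round(cc,1),"sz",np.round(sz,1),"ang",round(a,1),np.round(cv2.boxPoints((cc,sz,a)),0).tolist())
q=np.array([[68+0,147],[210,167]])/4+[320,190]
print(ray("top",q,.072,i))
q=np.array([[475,210],[437,345],[515,297],[440,168],[597,223],[352,368]])/4+[320,190]
print(ray("top",q[:2],.105,i),ray("top",q[2:],.09,i))
print([ (n,ray("top",[u],.01,i)[0][:2].round(3)) for n,u in dict(reel=(395,219),jar=(246,173),tape=(378,320),turq=(251,309)).items()])
E
```

```text
[166. 289.] 400 c [434.3 363.9] sz [71.4 46.5] ang 82.7 [[407.0, 331.0], [453.0, 325.0], [462.0, 396.0], [416.0, 402.0]]
[211. 290.] 370 c [434.8 242.5] sz [47.3 69.7] ang 44.6 [[393.0, 251.0], [442.0, 201.0], [476.0, 234.0], [427.0, 284.0]]
[216. 249.] 376 c [546.4 233.9] sz [44.6 71. ] ang 0.8 [[524.0, 269.0], [525.0, 198.0], [569.0, 199.0], [568.0, 270.0]]
[438. 264.] 2442 c [ 503.2 -353. ] sz [122.2 143.5] ang 71.3 [[416.0, -388.0], [552.0, -434.0], [591.0, -318.0], [455.0, -272.0]]
[354. 229.] 200 c [ 596.9 -138.1] sz [94.8 19.3] ang 81.1 [[580.0, -183.0], [599.0, -186.0], [614.0, -93.0], [595.0, -90.0]]
[394. 220.] 174 c [ 622.8 -246.9] sz [42.7 49.2] ang 52.0 [[590.0, -249.0], [629.0, -279.0], [655.0, -245.0], [617.0, -215.0]]
[293. 237.] 4434 c [582.6  23.6] sz [204.3 173.8] ang 7.2 [[470.0, 97.0], [492.0, -75.0], [695.0, -50.0], [673.0, 123.0]]
[156. 207.] 277 c [665.7 407.5] sz [69.6 64.4] ang 4.9 [[628.0, 437.0], [634.0, 372.0], [703.0, 378.0], [698.0, 442.0]]
[[ 0.5994016  -0.09378609  0.072     ]
 [ 0.587217   -0.18738492  0.072     ]]
[[ 0.55389559 -0.35219231  0.105     ]
 [ 0.46676823 -0.32490156  0.105     ]] [[ 0.50050353 -0.37951619  0.09      ]
 [ 0.58456795 -0.33448419  0.09      ]
 [ 0.54961204 -0.43452838  0.09      ]
 [ 0.45333864 -0.27397195  0.09      ]]
[('reel', array([ 0.639, -0.258])), ('jar', array([0.767, 0.162])), ('tape', array([ 0.361, -0.207])), ('turq', array([0.385, 0.132]))]
```

Bed yaw is about 7°. The valve axis is near (0.597,-0.116) with the lever at about 75°. Now I go to the lever.

>>> play_rows(commands="0.5 -1 0.3 0 0 -0.45;0.5 -1 0.3 0 0 -0.45;0.5 -1 0.3 0 0 -0.45;0.5 -1 0 0 0 -0.45;0.5 -1 0 0 0 -0.45;0.5 -1 0 0 0 -0.45;0.5 -1 0 0 0 -0.45;0.5 -1 0 0 0 -0.45;0.5 -1 0 0 0 -0.45;0.5 -1 0 0 0 -0.45;0.5 -1 0 0 0 -0.45;0.5 -1 0 0 0 -0.45;0.5 -1 0 0 0 -0.45;0.5 -1 0 0 0 -0.45;0.5 -1 0 0 0 -0.45;0.5 -1 0 0 0 -0.45;0.5 -1 0 0 0 -0.45;0.5 -1 0 0 0 -0.45;0.5 -1 0 0 0 -0.45;0.5 -1 0 0 0 -0.45", grip=40)

```text
time_s: 2.1
tcp_pos: [0.5155, -0.0146, 0.2263]
ee_rot: [[-0.134, -0.991, -0.001], [-0.991, 0.134, 0.0], [0.0, 0.001, -1.0]]
wrist_force: [0.5, 0.3, -0.9]
gripper_width: 0.461
gripper_force: 0.0
```

```bash
python3 - <<'E'
from h import *
p,d=cams.capture("wrist"); cv2.imwrite("pics/w0.png",p)
i=cams.camera_info("wrist"); print(i["mtx"].round(1).tolist(),(-i["R"].T@i["t"]).round(3),i["R"].round(3).tolist())
s=r.sense(); print(s["time_s"],s["tcp_pos"].round(4),s["ee_rot"].round(3).tolist(),s["wrist_force"])
E
```

```text
[[371.6, 0.0, 321.2], [0.0, 371.6, 235.9], [0.0, 0.0, 1.0]] [ 0.505 -0.1    0.411] [[-0.99, 0.138, 0.001], [0.132, 0.944, 0.302], [0.041, 0.299, -0.953]]
2.15 [ 0.5171 -0.0176  0.226 ] [[-0.138, -0.99, -0.001], [-0.99, 0.138, -0.002], [0.002, 0.0, -1.0]] [ 3.05240696 -1.85192983  1.67422447]
```

View pics/w0.png

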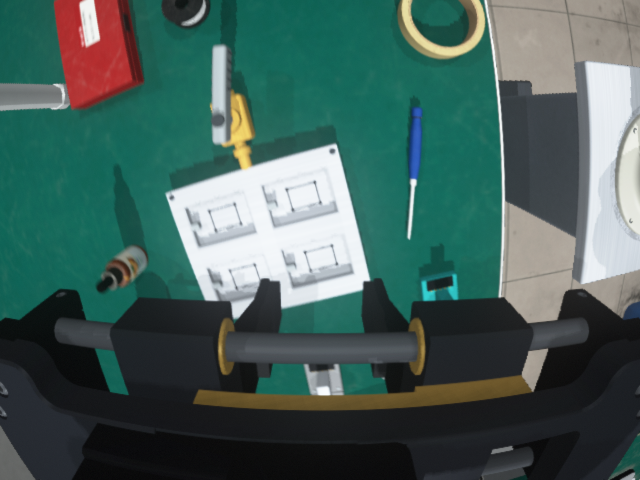

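The wrist view shows the bed corners at (167,195), (335,145) and (370,280), and the lever from (219,46) to (221,140) with the pivot at about (219,118).

```bash
python3 - <<'E'
from h import *
i=cams.camera_info("wrist")
print(ray("wrist",[[219,46],[221,141],[219,118],[212,46],[229,46],[213,141],[230,139]],.072,i).round(4))
print(ray("wrist",[[167,195],[335,145],[370,280]],.018,i).round(4))
s=r.sense(); print(s["tcp_pos"])
p=cv2.imread("pics/w0.png"); cv2.imwrite("pics/w0c.png",cv2.resize(p[30:320,150:400],None,fx=2.4,fy=2.0,interpolation=cv2.INTER_CUBIC))
E
```

```text
[[ 0.5867 -0.187   0.072 ]
 [ 0.5984 -0.0979  0.072 ]
 [ 0.5966 -0.1195  0.072 ]
 [ 0.5933 -0.1886  0.072 ]
 [ 0.5774 -0.1848  0.072 ]
 [ 0.606  -0.0994  0.072 ]
 [ 0.5895 -0.0982  0.072 ]]
[[ 0.6889 -0.0499  0.018 ]
 [ 0.4936 -0.0741  0.018 ]
 [ 0.473   0.0841  0.018 ]]
[ 0.51709804 -0.01762477  0.22600769]
```

>>> play_rows(commands="0.5 -1 0 0 0 0;0.5 -1 0 0 0 0;0.5 -1 0 0 0 0;0.5 -1 0 0 0 0;0.45 -1 0 0 0 0;0 0 -1 0 0 0;0 0 -1 0 0 0;0 0 -1 0 0 0;0 0 -1 0 0 0;0 0 -1 0 0 0;0 0 -0.8 0 0 0;0 0 0 0 0 0;0 0 0 0 0 0", grip=40)

```text
time_s: 3.45
tcp_pos: [0.589, -0.1634, 0.0527]
ee_rot: [[-0.13, -0.991, -0.001], [-0.991, 0.13, -0.0], [0.001, 0.001, -1.0]]
wrist_force: [0.6, 0.5, 0.5]
gripper_width: 0.458
gripper_force: 0.0
```

>>> play_rows(commands="0 0 0 0 0 0;0 0 0 0 0 0;0 0 0 0 0 0;0 0 0 0 0 0", grip=22)

```text
time_s: 3.85
tcp_pos: [0.5892, -0.1633, 0.0535]
ee_rot: [[-0.131, -0.991, 0.001], [-0.991, 0.131, 0.0], [-0.0, -0.001, -1.0]]
wrist_force: [-0.1, -0.8, -0.5]
gripper_width: 0.265
gripper_force: 0.0
```

>>> play_rows(commands="-0.205 0.04 0 0 0 -0.884;-0.197 0.067 0 0 0 -0.884;-0.183 0.093 0 0 0 -0.884;-0.173 0.117 0 0 0 -0.884;-0.157 0.137 0 0 0 -0.884;-0.133 0.157 0 0 0 -0.884;-0.113 0.173 0 0 0 -0.884;-0.09 0.187 0 0 0 -0.884;-0.067 0.2 0 0 0 -0.884;-0.037 0.203 0 0 0 -0.884;0 0 0 0 0 0;0 0 0 0 0 0")

```text
time_s: 5.05
tcp_pos: [0.5484, -0.1221, 0.0529]
ee_rot: [[-0.993, -0.117, 0.001], [-0.117, 0.993, -0.0], [-0.001, -0.0, -1.0]]
wrist_force: [-0.0, 0.2, 0.7]
gripper_width: 0.252
gripper_force: 0.0
```

>>> play_rows(commands="0 0.05 0 0 0 0;0 0 0 0 0 0;0 0 0 0 0 0")

```text
time_s: 5.35
tcp_pos: [0.5482, -0.1207, 0.0526]
ee_rot: [[-0.993, -0.114, 0.0], [-0.114, 0.993, -0.0], [-0.0, -0.0, -1.0]]
wrist_force: [-0.5, 0.6, -0.3]
gripper_width: 0.257
gripper_force: 0.0
```

>>> play_rows(commands="0 0.05 0 0 0 0;0 0 0 0 0 0;0 0 0 0 0 0")

```text
time_s: 5.65
tcp_pos: [0.5482, -0.119, 0.0526]
ee_rot: [[-0.994, -0.114, -0.0], [-0.114, 0.994, -0.0], [0.0, -0.0, -1.0]]
wrist_force: [0.3, 0.3, -0.2]
gripper_width: 0.254
gripper_force: 0.0
```

>>> play_rows(commands="0 0.05 0 0 0 0;0 0 0 0 0 0;0 0 0 0 0 0")

```text
time_s: 5.95
tcp_pos: [0.5482, -0.1175, 0.0527]
ee_rot: [[-0.994, -0.114, -0.0], [-0.114, 0.994, -0.0], [0.0, 0.0, -1.0]]
wrist_force: [0.4, 0.6, -0.2]
gripper_width: 0.252
gripper_force: 0.0
```

>>> play_rows(commands="0 0.05 0 0 0 0;0 0.05 0 0 0 0")

```text
time_s: 6.15
tcp_pos: [0.5482, -0.1145, 0.0526]
ee_rot: [[-0.994, -0.113, -0.0], [-0.113, 0.994, 0.0], [0.0, 0.0, -1.0]]
wrist_force: [0.7, -0.2, -0.1]
gripper_width: 0.256
gripper_force: 0.0
```

>>> play_rows(commands="0 0.05 0 0 0 0;0 0.05 0 0 0 0")

```text
time_s: 6.35
tcp_pos: [0.5482, -0.1114, 0.0526]
ee_rot: [[-0.994, -0.114, -0.0], [-0.114, 0.994, 0.0], [0.0, 0.0, -1.0]]
wrist_force: [0.9, -0.6, 0.3]
gripper_width: 0.253
gripper_force: 0.0
```

>>> play_rows(commands="0 0.03 0 0 0 0;0 0 0 0 0 0")

```text
time_s: 6.55
tcp_pos: [0.5482, -0.1105, 0.0527]
ee_rot: [[-0.994, -0.114, 0.0], [-0.114, 0.994, 0.0], [-0.0, -0.0, -1.0]]
wrist_force: [-0.0, 0.1, -0.5]
gripper_width: 0.252
gripper_force: 0.0
```

```bash
python3 - <<'E'
from h import *
p,d=cams.capture("wrist"); q,_=cams.capture("top")
cv2.imwrite("pics/v1.png",np.hstack([cv2.resize(p,(480,360)),cv2.resize(q[190:290,300:389],(320,360))]))
E
```

```text
(no output)
```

View pics/v1.png

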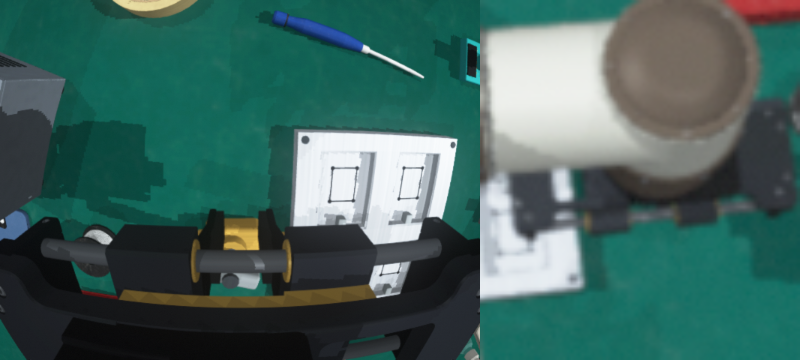

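The wrist view shows the lever is not between the fingers, only the yellow valve at (240,235). I'll lift and look again.

>>> play_rows(commands="0 0 1 0 0 0;0 0 1 0 0 0;0 0 1 0 0 0;-0.5 0 1 0 0 0;-1 0 1 0 0 0;-1 0.3 0 0 0 0;-1 0.3 0 0 0 0;-1 0.3 0 0 0 0;0 0 0 0 0 0;0 0 0 0 0 0")

```text
time_s: 7.65
tcp_pos: [0.4133, -0.0836, 0.2033]
ee_rot: [[-0.993, -0.114, 0.002], [-0.114, 0.993, 0.0], [-0.002, -0.0, -1.0]]
wrist_force: [1.8, -0.8, -0.8]
gripper_width: 0.253
gripper_force: 0.0
```

```bash
python3 - <<'E'
from h import *
p,d=cams.capture("wrist"); q,_=cams.capture("scene")
cv2.imwrite("pics/v2.png",np.hstack([cv2.resize(p,(480,360)),cv2.resize(q[220:310,300:380],(320,360))]))
s=r.sense(); print(s["tcp_pos"])
E
```

```text
[ 0.41411187 -0.08372555  0.20289597]
```

View pics/v2.png

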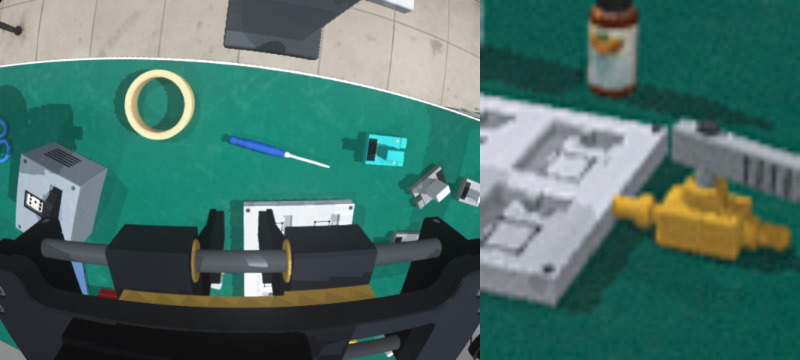

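```bash
python3 - <<'E'
from h import *
q,_=cams.capture("scene"); t,_=cams.capture("top"); o=cv2.imread("pics/scene0.png"); ot=cv2.imread("pics/top0.png")
f=lambda a,x,y:cv2.resize(a[y:y+60,x:x+80],(400,300),interpolation=cv2.INTER_CUBIC)
cv2.imwrite("pics/v3.png",np.vstack([np.hstack([f(o,320,230),f(q,320,230)]),np.hstack([f(ot,320,205),f(t,320,205)])]))
i=cams.camera_info("wrist");print(r.sense()["tcp_pos"],-i["R"].T@i["t"])
E
```

```text
[ 0.41400328 -0.08375831  0.20248239] [ 0.32996327 -0.09294317  0.38693156]
```

View pics/v3.png

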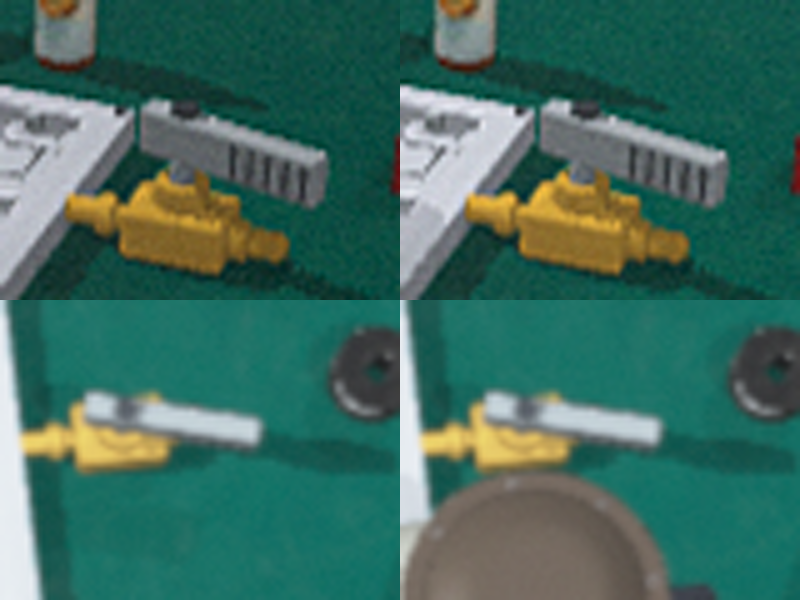

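The lever has not moved at all (identical before and after in both cameras). I'll triangulate its true height.

```bash
python3 - <<'E'
from h import *
def lin(n,uv):
    a,b=ray(n,[uv],0)[0],ray(n,[uv],.1)[0]; return a,(b-a)/np.linalg.norm(b-a)
def tri(u,v):
    a,d=lin("scene",u); b,e=lin("top",v)
    s=np.linalg.lstsq(np.c_[d,-e],b-a,rcond=None)[0]; P,Q=a+s[0]*d,b+s[1]*e
    return ((P+Q)/2).round(4),np.linalg.norm(P-Q).round(4)
# black screw on pivot, far top corner of long end, tip near
S=lambda x,y:(x/5+320,y/5+230); T=lambda x,y:(x/5+320,(y-300)/5+205)
print(tri(S(186,106),T(128,408)), tri(S(322,152),T(263,418)), tri(S(306,165),T(260,444)), tri(S(142,100),T(85,394)))
# bed corner right-front? check known height: bed back-right corner
print(ray("scene",[S(135,108)],.018),ray("top",[[319.5,199.5]],.018))
for n,u in(("scene",S(186,106)),("top",T(128,408))): print(n,[ray(n,[u],z)[0].round(4) for z in(.06,.072,.08)])
d=np.load("pics/top0.npy"); i=cams.camera_info("top"); R,t,K=map(np.array,(i["R"],i["t"],i["mtx"]))
for u in(T(170,418),T(230,430),T(350,320),T(200,550),(293,237)):
    x,y=map(int,u); z=d[y,x]; c=np.linalg.inv(K)@[x,y,1]*z; print(u,(R.T@(c-t.ravel())).round(4))
E
```

```text
(array([ 0.5988, -0.1152,  0.075 ]), np.float64(0.0024)) (array([ 0.5945, -0.1851,  0.0715]), np.float64(0.006)) (array([ 0.5804, -0.1833,  0.0709]), np.float64(0.0064)) (array([ 0.6067, -0.0914,  0.0692]), np.float64(0.0057))
[[ 0.69058236 -0.04703861  0.018     ]] [[ 0.68979121 -0.04725348  0.018     ]]
scene [array([ 0.6262, -0.1024,  0.06  ]), array([ 0.6035, -0.1119,  0.072 ]), array([ 0.5884, -0.1183,  0.08  ])]
top [array([ 0.603 , -0.1173,  0.06  ]), array([ 0.6001, -0.1165,  0.072 ]), array([ 0.5982, -0.116 ,  0.08  ])]
(354.0, 228.6) [ 0.5964 -0.1386  0.0733]
(366.0, 231.0) [ 0.5893 -0.1704  0.0709]
(390.0, 209.0) [ 6.702e-01 -2.462e-01  1.000e-04]
(360.0, 255.0) [ 0.5371 -0.1608  0.0023]
(293, 237) [0.5812 0.0241 0.0207]
```

>>> play_rows(commands="0.59 -0.28 0 0 0 0.9;0.59 -0.28 0 0 0 0.9;0.59 -0.28 0 0 0 0.9;0.59 -0.28 0 0 0 0.9;0.59 -0.28 0 0 0 0.9;0.59 -0.28 0 0 0 0.9;0.59 -0.28 0 0 0 0.9;0.59 -0.28 0 0 0 0.9;0.59 -0.28 0 0 0 0.9;0.59 -0.28 0 0 0 0.9;0 0 -1 0 0 0;0 0 -1 0 0 0;0 0 -1 0 0 0;0 0 -1 0 0 0;0 0 -0.7 0 0 0;0 0 0 0 0 0;0 0 0 0 0 0", grip=40)

```text
time_s: 9.55
tcp_pos: [0.5908, -0.1681, 0.0613]
ee_rot: [[-0.107, -0.994, -0.001], [-0.994, 0.107, -0.001], [0.001, 0.001, -1.0]]
wrist_force: [0.2, -0.5, -0.5]
gripper_width: 0.458
gripper_force: 0.0
```

>>> play_rows(commands="0 0 -0.5 0 0 0;0 0 0 0 0 0;0 0 0 0 0 0")

```text
time_s: 9.85
tcp_pos: [0.5911, -0.1679, 0.0479]
ee_rot: [[-0.107, -0.994, 0.002], [-0.994, 0.107, -0.0], [0.0, -0.002, -1.0]]
wrist_force: [0.2, 0.5, 0.7]
gripper_width: 0.458
gripper_force: 0.0
```

>>> play_rows(commands="0 0 0 0 0 0;0 0 0 0 0 0;0 0 0 0 0 0;0 0 0 0 0 0;0 0 0 0 0 0;0 0 0 0 0 0", grip=0)

```text
time_s: 10.45
tcp_pos: [0.5902, -0.1677, 0.0469]
ee_rot: [[-0.107, -0.994, 0.0], [-0.994, 0.107, -0.0], [0.0, -0.0, -1.0]]
wrist_force: [-0.6, 0.1, 2.2]
gripper_width: 0.147
gripper_force: 29.9
```

>>> play_rows(commands="-0.22 0.04 0 0 0 -0.873;-0.213 0.073 0 0 0 -0.873;-0.203 0.097 0 0 0 -0.873;0 0 0 0 0 0")

```text
time_s: 10.85
tcp_pos: [0.5703, -0.1611, 0.0469]
ee_rot: [[-0.479, -0.878, -0.001], [-0.878, 0.479, 0.0], [0.0, 0.001, -1.0]]
wrist_force: [-2.2, 0.7, 2.8]
gripper_width: 0.145
gripper_force: 29.9
```

>>> play_rows(commands="-0.19 0.123 0 0 0 -0.873;-0.17 0.147 0 0 0 -0.873;-0.15 0.167 0 0 0 -0.873;-0.127 0.187 0 0 0 -0.873;-0.1 0.2 0 0 0 -0.873;0 0 0 0 0 0")

```text
time_s: 11.45
tcp_pos: [0.5472, -0.1359, 0.0468]
ee_rot: [[-0.914, -0.407, -0.004], [-0.407, 0.914, 0.0], [0.003, 0.002, -1.0]]
wrist_force: [-4.9, 3.7, 6.0]
gripper_width: 0.149
gripper_force: 30.1
```

>>> play_rows(commands="-0.073 0.213 0 0 0 -0.873;-0.04 0.16 0 0 0 -0.6;0 0 0 0 0 0")

```text
time_s: 11.75
tcp_pos: [0.5435, -0.1247, 0.0468]
ee_rot: [[-0.98, -0.197, -0.005], [-0.197, 0.98, 0.001], [0.004, 0.001, -1.0]]
wrist_force: [-5.8, 3.5, 7.4]
gripper_width: 0.145
gripper_force: 30.2
```

>>> play_rows(commands="0 0.06 0 0 0 -0.23;0 0 0 0 0 0")

```text
time_s: 11.95
tcp_pos: [0.5432, -0.1233, 0.0468]
ee_rot: [[-0.986, -0.164, -0.006], [-0.164, 0.986, 0.0], [0.005, 0.001, -1.0]]
wrist_force: [-5.3, 2.9, 8.0]
gripper_width: 0.146
gripper_force: 30.3
```

>>> play_rows(commands="0 0.06 0 0 0 -0.23;0 0 0 0 0 0")

```text
time_s: 12.15
tcp_pos: [0.5429, -0.1215, 0.0468]
ee_rot: [[-0.992, -0.13, -0.006], [-0.13, 0.992, 0.0], [0.006, 0.001, -1.0]]
wrist_force: [-6.5, 3.2, 7.8]
gripper_width: 0.146
gripper_force: 30.4
```

>>> play_rows(commands="0 0.06 0 0 0 -0.15;0 0 0 0 0 0")

```text
time_s: 12.35
tcp_pos: [0.5427, -0.1199, 0.0468]
ee_rot: [[-0.994, -0.108, -0.007], [-0.108, 0.994, 0.0], [0.007, 0.001, -1.0]]
wrist_force: [-6.6, 2.3, 8.5]
gripper_width: 0.149
gripper_force: 30.2
```

>>> play_rows(commands="0 0.06 0 0 0 -0.1;0 0 0 0 0 0")

```text
time_s: 12.55
tcp_pos: [0.5427, -0.1196, 0.0468]
ee_rot: [[-0.996, -0.093, -0.007], [-0.093, 0.996, -0.002], [0.007, -0.001, -1.0]]
wrist_force: [-6.4, -3.7, 7.1]
gripper_width: 0.147
gripper_force: 30.5
```

>>> play_rows(commands="0 0.06 0 0 0 0;0 0 0 0 0 0")

```text
time_s: 12.75
tcp_pos: [0.5428, -0.1194, 0.0468]
ee_rot: [[-0.996, -0.093, -0.007], [-0.093, 0.996, -0.004], [0.007, -0.003, -1.0]]
wrist_force: [-4.5, -10.8, 5.2]
gripper_width: 0.15
gripper_force: 30.3
```

>>> play_rows(commands="0 0.06 0 0 0 0;0 0 0 0 0 0")

```text
time_s: 12.95
tcp_pos: [0.5428, -0.1192, 0.0469]
ee_rot: [[-0.996, -0.094, -0.007], [-0.093, 0.996, -0.006], [0.008, -0.005, -1.0]]
wrist_force: [-4.2, -16.4, 4.0]
gripper_width: 0.149
gripper_force: 30.2
```

>>> play_rows(commands="0 -0.17 0 0 0 0;0 0 0 0 0 0")

```text
time_s: 13.15
tcp_pos: [0.5429, -0.1203, 0.0468]
ee_rot: [[-0.996, -0.092, -0.006], [-0.092, 0.996, 0.0], [0.006, 0.001, -1.0]]
wrist_force: [-7.3, 2.3, 7.6]
gripper_width: 0.149
gripper_force: 30.5
```

>>> play_rows(commands="0 0 0 0 0 0;0 0 0 0 0 0;0 0 0 0 0 0;0 0 0.5 0 0 0;0 0 1 0 0 0;0 0 1 0 0 0;0.3 0.3 1 0 0 0;0.8 1 0.2 0 0 0;0.8 1 0 0 0 0;0.8 1 0 0 0 0;0.8 1 0 0 0 0;0.7 0.7 0 0 0 0;0 0 0 0 0 0;0 0 0 0 0 0;0 0 0 0 0 0", grip=40)

```text
time_s: 14.65
tcp_pos: [0.6711, 0.0297, 0.1574]
ee_rot: [[-0.996, -0.089, -0.001], [-0.089, 0.996, -0.0], [0.001, -0.0, -1.0]]
wrist_force: [0.2, 0.4, -0.2]
gripper_width: 0.459
gripper_force: 0.0
```

```bash
python3 - <<'E'
from h import *
i=cams.camera_info("wrist"); s=r.sense()
p,d=cams.capture("wrist"); cv2.imwrite("pics/b1.png",p)
print(s["time_s"],s["tcp_pos"],s["ee_rot"].round(3).tolist())
import pickle; pickle.dump(i,open("pics/b1.pkl","wb"))
E
```

```text
14.65 [0.67112975 0.02968071 0.15738737] [[-0.996, -0.089, -0.001], [-0.089, 0.996, -0.0], [0.001, -0.0, -1.0]]
```

View pics/b1.png

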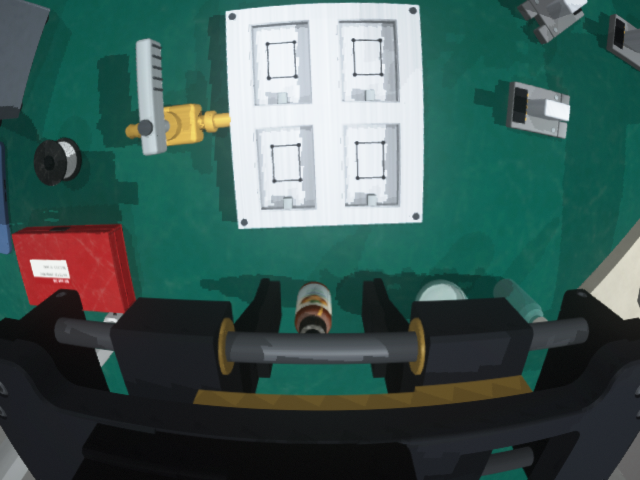

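The lever is now shut, at (150,95) and crosswise to the pipe. The bed corners are at about (230,8), (420,5), (422,222) and (240,228), with the keys at the lower (+x) ends of the pockets.

```bash
cat >> h.py <<'E'
def whiterect(p,i,z,box):
    x0,y0,x1,y1=box; hsv=cv2.cvtColor(p,cv2.COLOR_BGR2HSV)
    m=((hsv[...,1]<45)&(hsv[...,2]>150)).astype(np.uint8); k=np.zeros_like(m); k[y0:y1,x0:x1]=1
    cs,_=cv2.findContours(m&k,cv2.RETR_EXTERNAL,cv2.CHAIN_APPROX_NONE); c=max(cs,key=cv2.contourArea)
    w=ray("wrist",c[:,0],z,i)[:,:2].astype(np.float32)*1000
    return c,w
E
python3 - <<'E'
from h import *
import pickle; i=pickle.load(open("pics/b1.pkl","rb")); p=cv2.imread("pics/b1.png")
c,w=whiterect(p,i,.018,(222,0,450,245))
(cc,sz,a)=cv2.minAreaRect(w); print("bed",np.round(cc,1),np.round(sz,1),round(a,2),np.round(cv2.boxPoints((cc,sz,a)),1).tolist())
# screws at corners (dark dots) -> centroid
g=cv2.cvtColor(p,cv2.COLOR_BGR2GRAY)
S=[]
for u in((232,16),(413,12),(416,216),(244,222)):
    x,y=u; q=g[y-6:y+7,x-6:x+7]; wgt=np.clip(120-q.astype(float),0,None); yy,xx=np.mgrid[-6:7,-6:7]
    S.append((x+(wgt*xx).sum()/wgt.sum(),y+(wgt*yy).sum()/wgt.sum()))
P=ray("wrist",S,.018,i)[:,:2]*1000; print(np.round(S,1).tolist(),P.round(1).tolist(),P.mean(0).round(1))
d=P[2]-P[1];e=P[3]-P[0];f=P[1]-P[0]; print([np.degrees(np.arctan2(v[1],v[0])).round(2) for v in(d,e,f)],[np.linalg.norm(v).round(1) for v in(d,e,f)])
# lever top
print(ray("wrist",[[147,40],[154,153],[146,128]],.072,i).round(4))
E
```

```text
bed [579.3  26.2] [200.1 170.3] 7.15 [[469.3999938964844, 98.19999694824219], [490.6000061035156, -70.80000305175781], [689.2000122070312, -45.900001525878906], [668.0, 123.0999984741211]]
[[231.4, 15.8], [412.5, 10.2], [415.7, 216.2], [243.7, 221.9]] [[495.6, -64.3], [476.0, 92.8], [662.8, 116.5], [682.2, -40.4]] [579.2  26.1]
[np.float64(7.22), np.float64(7.3), np.float64(97.1)] [np.float64(188.2), np.float64(188.2), np.float64(158.3)]
[[ 0.5274 -0.1166  0.072 ]
 [ 0.6168 -0.1047  0.072 ]
 [ 0.5973 -0.1123  0.072 ]]
```

>>> play_rows(commands="-0.4 0.95 0 0 0 0;-0.4 0.95 0 0 0 0;-0.4 0.95 0 0 0 0;-0.4 0.95 0 0 0 0;-0.4 0.95 0 0 0 0;-0.4 0.95 0 0 0 0;-0.4 0.95 0 0 0 0;-0.4 0.95 0 0 0 0;-0.4 0.95 0 0 0 0;0 0 0 0 0 0;0 0 0 0 0 0;0 0 0 0 0 0")

```text
time_s: 15.9
tcp_pos: [0.5638, 0.2856, 0.158]
ee_rot: [[-0.996, -0.088, 0.0], [-0.088, 0.996, 0.0], [-0.0, 0.0, -1.0]]
wrist_force: [-0.1, 0.4, -0.2]
gripper_width: 0.457
gripper_force: 0.0
```

```bash
python3 - <<'E'
from h import *
i=cams.camera_info("wrist"); s=r.sense()
p,d=cams.capture("wrist"); cv2.imwrite("pics/c1.png",p)
print(s["time_s"],s["tcp_pos"],s["ee_rot"].round(3).tolist())
import pickle; pickle.dump(i,open("pics/c1.pkl","wb"))
E
```

```text
15.9 [0.56381529 0.28559759 0.15795191] [[-0.996, -0.088, 0.0], [-0.088, 0.996, 0.0], [-0.0, 0.0, -1.0]]
```

View pics/c1.png

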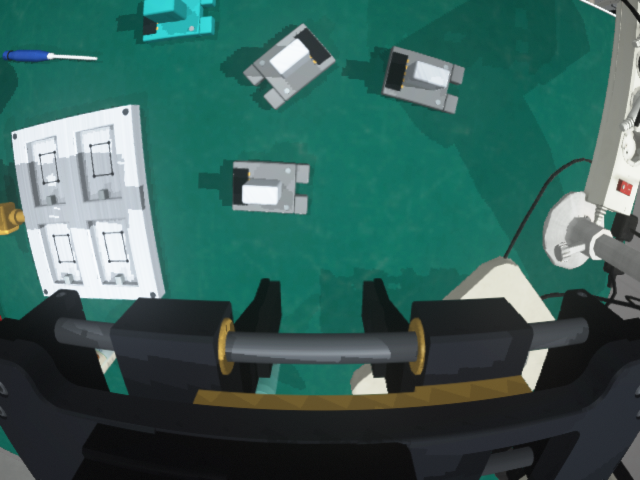

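Three carriers: A at (270,187) with its notch to the right (+y), B at (425,78) with its notch to the right, and C at (290,65) with its notch to the lower left. Their white block tops mark the grip positions.

```bash
cat >> h.py <<'E'
def carriers(p,i,boxes):
    hsv=cv2.cvtColor(p,cv2.COLOR_BGR2HSV); out=[]
    for k,(x0,y0,x1,y1) in boxes.items():
        s=hsv[y0:y1,x0:x1]
        def rect(m,z):
            cs,_=cv2.findContours(m.astype(np.uint8),cv2.RETR_EXTERNAL,cv2.CHAIN_APPROX_NONE); c=max(cs,key=cv2.contourArea)[:,0]+[x0,y0]
            return cv2.minAreaRect((ray("wrist",c,z,i)[:,:2]*1000).astype(np.float32))
        b=rect((s[...,1]<50)&(s[...,2]>195),.046); pl=rect(~((s[...,0]>65)&(s[...,0]<95)&(s[...,1]>110)),.012)
        print(k,"block",np.round(b[0],1),np.round(b[1],1),round(b[2],1),"plate",np.round(pl[0],1),np.round(pl[1],1),round(pl[2],1))
E
python3 - <<'E'
from h import *
import pickle; i=pickle.load(open("pics/c1.pkl","rb")); p=cv2.imread("pics/c1.png")
carriers(p,i,dict(A=(225,150,320,225),B=(375,40,475,120),C=(235,15,345,115)))
E
```

```text
A block [542.5 234. ] [15.7 30.9] 1.9 plate [542.  237.2] [47.4 70.1] 1.2
B block [429.9 363.1] [28.1 14.8] 82.5 plate [430.8 365.9] [71.2 47.2] 82.9
C block [428.7 248.6] [15.9 28.9] 44.4 plate [431.7 245.7] [47.4 70.3] 44.1
```

>>> play_rows(commands="-0.065 -0.158 -0.2 0 0 0.913;-0.065 -0.158 -0.2 0 0 0.913;-0.065 -0.158 -0.2 0 0 0.913;-0.065 -0.158 -0.2 0 0 0.913;-0.065 -0.158 -0.2 0 0 0.913;-0.065 -0.158 -0.2 0 0 0.913;-0.065 -0.158 -0.2 0 0 0.913;-0.065 -0.158 -0.2 0 0 0.913;-0.065 -0.158 -0.2 0 0 0.913;-0.065 -0.158 -0.2 0 0 0.913;-0.065 -0.158 -0.2 0 0 0.913;0 0 0 0 0 0;0 0 0 0 0 0;0 0 0 0 0 0", grip=45)

```text
time_s: 17.35
tcp_pos: [0.5428, 0.2345, 0.0922]
ee_rot: [[0.022, -1.0, 0.001], [-1.0, -0.022, 0.001], [-0.0, -0.001, -1.0]]
wrist_force: [0.2, -0.9, -0.0]
gripper_width: 0.516
gripper_force: 0.0
```

```bash
python3 - <<'E'
from h import *
i=cams.camera_info("wrist"); s=r.sense()
p,d=cams.capture("wrist"); cv2.imwrite("pics/c2.png",p[150:400,120:520])
q,_=cams.capture("top"); cv2.imwrite("pics/c2t.png",q)
e=s["ee_rot"]; print(s["time_s"],s["tcp_pos"],np.degrees(np.arctan2(e[1,0],e[0,0])),s["joints"].round(1))
E
```

```text
17.35 [0.54276851 0.23452207 0.09216079] -88.73995935570956 [ 39.1  24.3 -12.8   0.  -52.9 -37.8]
```

View pics/c2.png

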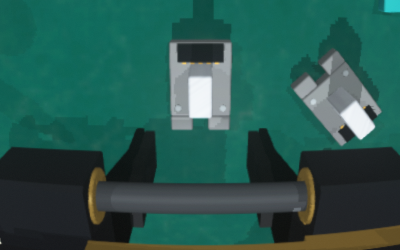

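The carrier is centred between the fingers (crop (200,95)), so I descend and grip.

>>> play_rows(commands="0 -0.03 -0.7 0 0 0;0 0 -0.7 0 0 0;0 0 -0.6 0 0 0;0 0 -0.5 0 0 0;0 0 0 0 0 0;0 0 0 0 0 0")

```text
time_s: 18.05
tcp_pos: [0.5425, 0.234, 0.017]
ee_rot: [[0.024, -1.0, 0.0], [-1.0, -0.024, -0.0], [0.0, -0.0, -1.0]]
wrist_force: [-0.2, 0.4, 0.1]
gripper_width: 0.517
gripper_force: 0.0
```

>>> play_rows(commands="0 0 0 0 0 0;0 0 0 0 0 0;0 0 0 0 0 0;0 0 0 0 0 0;0 0 0 0 0 0", grip=0)

```text
time_s: 18.55
tcp_pos: [0.5425, 0.2339, 0.017]
ee_rot: [[0.024, -1.0, 0.001], [-1.0, -0.024, 0.001], [-0.0, -0.001, -1.0]]
wrist_force: [0.8, 0.4, 0.8]
gripper_width: 0.175
gripper_force: 30.0
```

>>> play_rows(commands="0 0 0.5 0 0 0;0 0 1 0 0 0;0 0 1 0 0 0;0.226 -0.499 0.2 0 0 -0.89;0.226 -0.499 0 0 0 -0.89;0.226 -0.499 0 0 0 -0.89;0.226 -0.499 0 0 0 -0.89;0.226 -0.499 0 0 0 -0.89;0.226 -0.499 0 0 0 -0.89;0.226 -0.499 0 0 0 -0.89;0.226 -0.499 0 0 0 -0.89;0.226 -0.499 0 0 0 -0.89;0.226 -0.499 0 0 0 -0.89;0.226 -0.499 0 0 0 -0.89;0 0 0 0 0 0;0 0 0 0 0 0;0 0 0 0 0 0")

```text
time_s: 20.25
tcp_pos: [0.6163, 0.0695, 0.0974]
ee_rot: [[-0.992, -0.128, -0.001], [-0.128, 0.992, 0.0], [0.001, 0.0, -1.0]]
wrist_force: [0.5, 0.3, -1.7]
gripper_width: 0.178
gripper_force: 30.0
```

```bash
cat >> h.py <<'E'
def st():
    s=r.sense(); e=s["ee_rot"]; print(round(s["time_s"],2),(s["tcp_pos"]*1000).round(1),np.degrees(np.arctan2(e[1,0],e[0,0])).round(2),"F",s["wrist_force"].round(1),"w",round(s["gripper_width"],3),round(s["gripper_force"],1))
E
python3 - <<'E'
from h import *
st(); p,d=cams.capture("wrist"); cv2.imwrite("pics/p1.png",p); cv2.imwrite("pics/p1c.png",cv2.resize(p[60:360,200:440],None,fx=2,fy=2))
E
```

```text
20.25 [616.3  69.5  97.4] -172.65 F [ 0.5  0.3 -1.7] w 0.178 30.0
```

View pics/p1c.png

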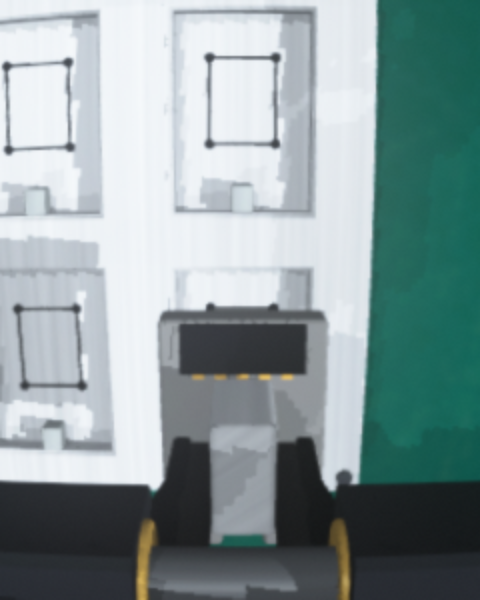

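Carrier and pocket line up (both centred at crop column 244), so I go down.

>>> play_rows(commands="0.027 -0.01 -0.7 0 0 -0.023;0 0 -0.7 0 0 0;0 0 -0.5 0 0 0;0 0 -0.1 0 0 0;0 0 0 0 0 0;0 0 0 0 0 0")

```text
time_s: 20.9
tcp_pos: [0.6183, 0.0692, 0.0387]
ee_rot: [[-0.992, -0.124, 0.002], [-0.124, 0.992, 0.0], [-0.002, 0.0, -1.0]]
wrist_force: [0.1, -0.6, -1.8]
gripper_width: 0.18
gripper_force: 30.0
```

>>> play_rows(commands="0 0 -0.1 0 0 0;0 0 -0.1 0 0 0;0 0 -0.1 0 0 0;0 0 0 0 0 0")

```text
time_s: 21.3
tcp_pos: [0.6178, 0.0687, 0.0284]
ee_rot: [[-0.992, -0.123, 0.001], [-0.123, 0.992, 0.0], [-0.001, 0.0, -1.0]]
wrist_force: [0.8, 0.7, -2.1]
gripper_width: 0.179
gripper_force: 30.0
```

>>> play_rows(commands="0 0 -0.08 0 0 0;0 0 -0.08 0 0 0;0 0 0 0 0 0;0 0 0 0 0 0")

```text
time_s: 21.7
tcp_pos: [0.618, 0.0687, 0.0249]
ee_rot: [[-0.992, -0.123, 0.001], [-0.123, 0.992, -0.0], [-0.001, -0.0, -1.0]]
wrist_force: [-0.6, -0.3, 5.4]
gripper_width: 0.171
gripper_force: 30.0
```

>>> play_rows(commands="0 0 -0.04 0 0 0;0 0 0 0 0 0")

```text
time_s: 21.9
tcp_pos: [0.6181, 0.0686, 0.0249]
ee_rot: [[-0.992, -0.124, 0.001], [-0.124, 0.992, -0.0], [-0.001, -0.001, -1.0]]
wrist_force: [-3.7, -0.6, 9.9]
gripper_width: 0.182
gripper_force: 30.0
```

>>> play_rows(commands="0 0 0 0 0 0;0 0 0 0 0 0;0 0 0 0 0 0;0 0 0.6 0 0 0;0 0 1 0 0 0;0 0 1 0 0 0;0 0 1 0 0 0;-0.225 0.9 0.84 0 0 0;-0.225 0.9 0 0 0 0;-0.225 0.9 0 0 0 0;-0.225 0.9 0 0 0 0;-0.225 0.9 0 0 0 0;-0.225 0.9 0 0 0 0;-0.225 0.9 0 0 0 0;-0.225 0.9 0 0 0 0;0 0 0 0 0 0;0 0 0 0 0 0;0 0 0 0 0 0", grip=45)

```text
time_s: 23.7
tcp_pos: [0.5635, 0.284, 0.1554]
ee_rot: [[-0.992, -0.122, -0.001], [-0.122, 0.992, -0.001], [0.001, -0.001, -1.0]]
wrist_force: [0.8, 0.1, 0.6]
gripper_width: 0.518
gripper_force: 0.0
```

```bash
python3 - <<'E'
from h import *
st(); i=cams.camera_info("wrist"); p,d=cams.capture("wrist"); cv2.imwrite("pics/c3.png",p)
hsv=cv2.cvtColor(p,cv2.COLOR_BGR2HSV)[:270,170:510]
m=((hsv[...,1]<50)&(hsv[...,2]>195)).astype(np.uint8)
for c in cv2.findContours(m,cv2.RETR_EXTERNAL,cv2.CHAIN_APPROX_NONE)[0]:
    if cv2.contourArea(c)>200: print(cv2.boundingRect(c),cv2.contourArea(c))
try: carriers(p,i,dict(B=(375,40,475,120),C=(235,15,345,115)))
except Exception as e: print(e)
E
```

```text
23.7 [563.5 284.  155.4] -172.98 F [0.8 0.1 0.6] w 0.518 0.0
(104, 76, 25, 21) 211.0
(200, 75, 39, 27) 643.5
(107, 24, 40, 49) 795.5
B block [445.3 324.1] [28.3 15.5] 83.7 plate [447.1 336.5] [51.  46.7] 83.8
C block [423.4 250.2] [22.1 38.9] 44.5 plate [431.8 245.7] [47.5 70.3] 44.3
```

Carrier B was knocked to a new place. I'll re-measure it, and C is unchanged.

```bash
python3 - <<'E'
from h import *
i=cams.camera_info("wrist"); p=cv2.imread("pics/c3.png")
carriers(p,i,dict(B=(347,48,455,130)))
E
```

```text
B block [445.4 323.4] [29.4 15.5] 83.8 plate [446.2 326.9] [70.7 46.8] 83.9
```

>>> play_rows(commands="-0.393 0.13 -0.265 0 0 0.894;-0.393 0.13 -0.265 0 0 0.894;-0.393 0.13 -0.265 0 0 0.894;-0.393 0.13 -0.265 0 0 0.894;-0.393 0.13 -0.265 0 0 0.894;-0.393 0.13 -0.265 0 0 0.894;-0.393 0.13 -0.265 0 0 0.894;-0.393 0.13 -0.265 0 0 0.894;-0.393 0.13 -0.265 0 0 0.894;-0.393 0.13 -0.265 0 0 0.894;0 0 0 0 0 0;0 0 0 0 0 0;0 0 0 0 0 0", grip=36)

```text
time_s: 25.05
tcp_pos: [0.4466, 0.3236, 0.0769]
ee_rot: [[-0.109, -0.994, 0.001], [-0.994, 0.109, 0.001], [-0.001, -0.001, -1.0]]
wrist_force: [0.5, 0.2, 0.7]
gripper_width: 0.414
gripper_force: 0.0
```

```bash
python3 - <<'E'
from h import *
st(); i=cams.camera_info("wrist"); p,d=cams.capture("wrist"); cv2.imwrite("pics/c4.png",p)
hsv=cv2.cvtColor(p,cv2.COLOR_BGR2HSV)
m=((hsv[...,1]<50)&(hsv[...,2]>195)).astype(np.uint8); m[285:]=0
for c in cv2.findContours(m,cv2.RETR_EXTERNAL,cv2.CHAIN_APPROX_NONE)[0]:
    if cv2.contourArea(c)>150: 
        b=cv2.minAreaRect((ray("wrist",c[:,0],.046,i)[:,:2]*1000).astype(np.float32)); print(cv2.boundingRect(c),np.round(b[0],1),np.round(b[1],1),round(b[2],1))
E
```

```text
25.05 [446.6 323.6  76.9] -96.26 F [0.5 0.2 0.7] w 0.414 0.0
(582, 258, 39, 27) [229.1 368.1] [20.4 51.1] 61.1
(291, 200, 63, 85) [444.4 313.8] [54.6 37.9] 84.1
(588, 199, 52, 63) [217.3 331.9] [53.2 62.9] 89.9
(591, 106, 49, 95) [220.8 269.2] [56.5 68.5] 0.3
(271, 105, 25, 26) [458.3 235.7] [12.8  8.7] 44.4
(285, 103, 105, 54) [427.2 245.5] [29.  58.5] 68.7
(614, 73, 26, 33) [209.5 219.8] [25.1 31.8] 89.8
(614, 47, 26, 29) [207.3 197.5] [38.5 16.2] 20.6
(615, 0, 25, 40) [199.5 163.2] [41.  27.8] 76.6
(498, 0, 93, 285) [285.3 268.6] [200.6  68.9] 89.9
(21, 0, 88, 41) [609.7 133.4] [30.9 87.9] 68.1
```

>>> play_rows(commands="-0.033 -0.016 -0.6 0 0 0;0 0 -0.6 0 0 0;0 0 -0.5 0 0 0;0 0 -0.3 0 0 0;0 0 0 0 0 0;0 0 0 0 0 0")

```text
time_s: 25.7
tcp_pos: [0.4452, 0.3235, 0.0168]
ee_rot: [[-0.107, -0.994, 0.001], [-0.994, 0.107, 0.0], [-0.001, -0.001, -1.0]]
wrist_force: [-0.4, 0.5, -0.2]
gripper_width: 0.414
gripper_force: 0.0
```

>>> play_rows(commands="0 0 0 0 0 0;0 0 0 0 0 0;0 0 0 0 0 0;0 0 0 0 0 0;0 0 0 0 0 0", grip=0)

```text
time_s: 26.2
tcp_pos: [0.445, 0.3235, 0.0168]
ee_rot: [[-0.106, -0.994, 0.001], [-0.994, 0.106, 0.001], [-0.001, -0.001, -1.0]]
wrist_force: [0.3, 0.0, 1.6]
gripper_width: 0.177
gripper_force: 30.0
```

>>> play_rows(commands="0 0 0.5 0 0 0;0 0 1 0 0 0;0 0 1 0 0 0;0.264 -0.888 0.2 0 0 -0.892;0.264 -0.888 0 0 0 -0.892;0.264 -0.888 0 0 0 -0.892;0.264 -0.888 0 0 0 -0.892;0.264 -0.888 0 0 0 -0.892;0.264 -0.888 0 0 0 -0.892;0.264 -0.888 0 0 0 -0.892;0.264 -0.888 0 0 0 -0.892;0.264 -0.888 0 0 0 -0.892;0.264 -0.888 0 0 0 -0.892;0 0 0 0 0 0;0 0 0 0 0 0;0 0 0 0 0 0")

```text
time_s: 27.8
tcp_pos: [0.5235, 0.0573, 0.0971]
ee_rot: [[-0.992, -0.127, -0.001], [-0.127, 0.992, 0.0], [0.001, 0.0, -1.0]]
wrist_force: [0.4, 0.4, -0.9]
gripper_width: 0.177
gripper_force: 30.0
```

```bash
python3 - <<'E'
from h import *
st(); i=cams.camera_info("wrist"); p,d=cams.capture("wrist"); cv2.imwrite("pics/p2.png",p)
# held plate's near end at z = tcp-17+12: dark strip/plate left+right edges in tool frame
s=r.sense(); print(s["joints"].round(1))
E
```

```text
27.8 [523.5  57.3  97.1] -172.69 F [ 0.4  0.4 -0.9] w 0.177 30.0
[  23.9   18.4  -21.4   -0.   -50.2 -106.6]
```

>>> play_rows(commands="0.015 0 -0.7 0 0 -0.02;0 0 -0.7 0 0 0;0 0 -0.5 0 0 0;0 0 -0.1 0 0 0;0 0 0 0 0 0;0 0 -0.1 0 0 0;0 0 -0.1 0 0 0;0 0 -0.1 0 0 0;0 0 0 0 0 0")

```text
time_s: 28.75
tcp_pos: [0.5241, 0.0568, 0.0282]
ee_rot: [[-0.992, -0.123, -0.0], [-0.123, 0.992, -0.0], [0.0, -0.0, -1.0]]
wrist_force: [0.1, -0.1, -0.9]
gripper_width: 0.178
gripper_force: 30.0
```

>>> play_rows(commands="0 0 -0.08 0 0 0;0 0 -0.08 0 0 0;0 0 0 0 0 0;0 0 0 0 0 0")

```text
time_s: 29.15
tcp_pos: [0.5246, 0.0568, 0.0247]
ee_rot: [[-0.992, -0.123, 0.001], [-0.123, 0.992, -0.0], [-0.001, -0.0, -1.0]]
wrist_force: [-3.5, -0.2, 7.7]
gripper_width: 0.178
gripper_force: 30.0
```

>>> play_rows(commands="0 0 0 0 0 0;0 0 0 0 0 0;0 0 0 0 0 0;0 0 0.6 0 0 0;0 0 1 0 0 0;0 0 1 0 0 0;0 0 1 0 0 0;0 0 0.8 0 0 0", grip=40)

```text
time_s: 29.95
tcp_pos: [0.5247, 0.0569, 0.1573]
ee_rot: [[-0.992, -0.123, 0.002], [-0.123, 0.992, 0.0], [-0.002, 0.0, -1.0]]
wrist_force: [0.0, -0.0, -0.4]
gripper_width: 0.458
gripper_force: 0.0
```

>>> play_rows(commands="-0.199 0.4 0 0 0 0.925;-0.199 0.4 0 0 0 0.925;-0.199 0.4 0 0 0 0.925;-0.199 0.4 0 0 0 0.925;-0.199 0.4 0 0 0 0.925;-0.199 0.4 0 0 0 0.925;-0.199 0.4 0 0 0 0.925;-0.199 0.4 0 0 0 0.925;-0.199 0.4 0 0 0 0.925;-0.199 0.4 0 0 0 0.925;-0.199 0.4 0 0 0 0.925;-0.199 0.4 0 0 0 0.925;-0.199 0.4 0 0 0 0.925;-0.199 0.4 0 0 0 0.925;-0.199 0.4 0 0 0 0.925;-0.199 0.4 0 0 0 0.925;0 0 0 0 0 0;0 0 0 0 0 0;0 0 0 0 0 0")

```text
time_s: 31.85
tcp_pos: [0.4288, 0.2484, 0.1554]
ee_rot: [[0.697, -0.718, -0.0], [-0.718, -0.697, -0.0], [0.0, 0.0, -1.0]]
wrist_force: [-1.1, -0.6, -0.3]
gripper_width: 0.46
gripper_force: 0.0
```

```bash
python3 - <<'E'
from h import *
st(); i=cams.camera_info("wrist"); p,d=cams.capture("wrist"); cv2.imwrite("pics/c5.png",p)
K,R,t=map(np.array,(i["mtx"],i["R"],i["t"]))
X=np.array([.4318,.2457,.012]); c=R@X+t.ravel(); a=np.arctan2(np.hypot(c[0],c[1]),c[2]); u=K[:2,2]+K[0,0]*a*c[:2]/np.hypot(c[0],c[1]); print("C expected px",u)
x,y=map(int,u)
try: carriers(p,i,dict(C=(x-55,max(0,y-50),x+55,min(y+50,280))))
except Exception as e: print(e)
E
```

```text
31.85 [428.8 248.4 155.4] -45.85 F [-1.1 -0.6 -0.3] w 0.46 0.0
C expected px [320.36477775 209.34603627]
C block [429.6 248.4] [16.5 29.1] 44.5 plate [431.9 244.5] [46.7 70.2] 44.1
```

>>> play_rows(commands="0.013 0 -1 0 0 0;0 0 -1 0 0 0;0 0 -1 0 0 0;0 0 -0.8 0 0 0;0 0 -0.5 0 0 0;0 0 -0.3 0 0 0;0 0 0 0 0 0;0 0 0 0 0 0")

```text
time_s: 32.7
tcp_pos: [0.4298, 0.2491, 0.0181]
ee_rot: [[0.698, -0.716, 0.001], [-0.716, -0.698, 0.001], [0.0, -0.001, -1.0]]
wrist_force: [-0.3, 0.2, 0.2]
gripper_width: 0.464
gripper_force: 0.0
```

>>> play_rows(commands="0 0 0 0 0 0;0 0 0 0 0 0;0 0 0 0 0 0;0 0 0 0 0 0;0 0 0 0 0 0", grip=0)

```text
time_s: 33.2
tcp_pos: [0.4292, 0.2489, 0.0178]
ee_rot: [[0.698, -0.716, 0.0], [-0.716, -0.698, 0.0], [0.0, -0.0, -1.0]]
wrist_force: [-0.2, -0.7, 2.4]
gripper_width: 0.173
gripper_force: 30.0
```

>>> play_rows(commands="0 0 0.5 0 0 0;0 0 1 0 0 0;0 0 1 0 0 0;0.549 -0.71 0.3 0 0 0.513;0.549 -0.71 0 0 0 0.513;0.549 -0.71 0 0 0 0.513;0.549 -0.71 0 0 0 0.513;0.549 -0.71 0 0 0 0.513;0.549 -0.71 0 0 0 0.513;0.549 -0.71 0 0 0 0.513;0.549 -0.71 0 0 0 0.513;0.549 -0.71 0 0 0 0.513;0.549 -0.71 0 0 0 0.513;0.549 -0.71 0 0 0 0.513;0.549 -0.71 0 0 0 0.513;0 0 0 0 0 0;0 0 0 0 0 0;0 0 0 0 0 0")

```text
time_s: 35.0
tcp_pos: [0.626, -0.0064, 0.1011]
ee_rot: [[0.992, 0.125, -0.001], [0.125, -0.992, 0.0], [-0.001, -0.0, -1.0]]
wrist_force: [0.1, -1.0, -1.0]
gripper_width: 0.176
gripper_force: 30.0
```

```bash
python3 - <<'E'
from h import *
st()
E
```

```text
35.0 [626.   -6.4 101.1] 7.16 F [ 0.1 -1.  -1. ] w 0.176 30.0
```

>>> play_rows(commands="0.015 0 -0.7 0 0 0;0 0 -0.7 0 0 0;0 0 -0.5 0 0 0;0 0 -0.17 0 0 0;0 0 0 0 0 0;0 0 -0.1 0 0 0;0 0 -0.1 0 0 0;0 0 -0.1 0 0 0;0 0 0 0 0 0")

```text
time_s: 35.9
tcp_pos: [0.627, -0.0068, 0.0303]
ee_rot: [[0.992, 0.125, -0.0], [0.125, -0.992, 0.0], [-0.0, -0.0, -1.0]]
wrist_force: [-0.1, -0.2, -1.6]
gripper_width: 0.176
gripper_force: 30.0
```

>>> play_rows(commands="0 0 -0.08 0 0 0;0 0 -0.08 0 0 0;0 0 0 0 0 0;0 0 0 0 0 0")

```text
time_s: 36.3
tcp_pos: [0.6275, -0.0068, 0.0259]
ee_rot: [[0.992, 0.125, 0.001], [0.125, -0.992, -0.0], [0.0, 0.0, -1.0]]
wrist_force: [-0.7, -0.8, 1.5]
gripper_width: 0.18
gripper_force: 30.0
```

>>> play_rows(commands="0 0 -0.04 0 0 0;0 0 0 0 0 0")

```text
time_s: 36.5
tcp_pos: [0.6275, -0.007, 0.0258]
ee_rot: [[0.992, 0.125, 0.001], [0.125, -0.992, -0.0], [0.001, 0.001, -1.0]]
wrist_force: [-2.9, -0.5, 5.7]
gripper_width: 0.176
gripper_force: 30.0
```

>>> play_rows(commands="0 0 0 0 0 0;0 0 0 0 0 0;0 0 0 0 0 0;0 0 0.6 0 0 0;0 0 1 0 0 0;0 0 1 0 0 0;0 0 1 0 0 0;0 0 1 0 0 0;-0.6 -0.93 0.6 0 0 -0.26;-0.6 -0.93 0.6 0 0 -0.26;-0.6 -0.93 0 0 0 -0.26;-0.6 -0.93 0 0 0 -0.26;-0.6 -0.93 0 0 0 -0.26;-0.6 -0.93 0 0 0 -0.26;-0.6 -0.93 0 0 0 -0.26;-0.6 -0.93 0 0 0 -0.26;-0.6 -0.93 0 0 0 -0.26;-0.6 -0.93 0 0 0 -0.26;-0.6 -0.93 0 0 0 -0.26", grip=40)

```text
time_s: 38.4
tcp_pos: [0.4284, -0.3146, 0.1983]
ee_rot: [[0.954, -0.301, 0.0], [-0.301, -0.954, 0.0], [-0.0, -0.0, -1.0]]
wrist_force: [0.4, -0.5, 0.3]
gripper_width: 0.46
gripper_force: 0.0
```

>>> play_rows(commands="0 0 0 0 0 0;0 0 0 0 0 0;0 0 0 0 0 0")

```text
time_s: 38.7
tcp_pos: [0.4296, -0.3132, 0.1983]
ee_rot: [[0.954, -0.299, 0.0], [-0.299, -0.954, 0.0], [-0.0, -0.0, -1.0]]
wrist_force: [0.9, 0.4, 0.7]
gripper_width: 0.455
gripper_force: 0.0
```

```bash
python3 - <<'E'
from h import *
import pickle
st(); i=cams.camera_info("wrist"); p,d=cams.capture("wrist"); cv2.imwrite("pics/k1.png",p); pickle.dump(i,open("pics/k1.pkl","wb"))
q,_=cams.capture("top"); cv2.imwrite("pics/k1t.png",q)
e=cv2.resize(q[190:290,245:345],(400,400),interpolation=cv2.INTER_CUBIC)
cv2.imwrite("pics/k1m.png",np.hstack([cv2.resize(p[:300,120:520],(400,300)) if 0 else cv2.copyMakeBorder(p[0:400,120:520],0,0,0,0,0),e]))
E
```

```text
38.7 [ 429.6 -313.2  198.3] -17.38 F [0.9 0.4 0.7] w 0.455 0.0
```

View pics/k1m.png

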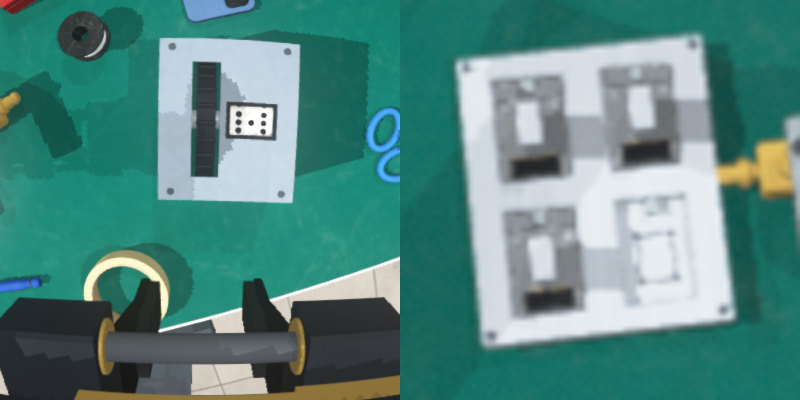

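All three carriers are in their pockets and the counter window, at crop (252,121), shows about 7 dots. I'll measure the dots, screws and wheel numerically.

```bash
python3 - <<'E'
from h import *
import pickle
i=pickle.load(open("pics/k1.pkl","rb")); p=cv2.imread("pics/k1.png"); g=cv2.cvtColor(p,cv2.COLOR_BGR2GRAY)
th=np.radians(-17.38); B=np.array([[np.cos(th),-np.sin(th)],[np.sin(th),np.cos(th)]])
P=[]
for x,y in((292,46),(411,50),(401,194),(290,191)):
    q=g[y-6:y+7,x-6:x+7].astype(float); w=np.clip(q.max()-60-q,0,None); yy,xx=np.mgrid[-6:7,-6:7]
    P.append(ray("wrist",[[x+(w*xx).sum()/w.sum(),y+(w*yy).sum()/w.sum()]],.09,i)[0,:2]*1000)
P=np.array(P); print("screws",P.round(1).tolist(),P.mean(0).round(1))
for a,b in((3,0),(2,1)): v=P[b]-P[a]; print(np.degrees(np.arctan2(v[1],v[0])).round(2),np.linalg.norm(v).round(1))
c=P.mean(0)
def box(X): return ((X-c)@B).round(1)
# window
x0,y0=345,100; s=g[y0:y0+42,x0:x0+56]
m=(s>190).astype(np.uint8); cs,h=cv2.findContours(m,cv2.RETR_CCOMP,cv2.CHAIN_APPROX_NONE)
k=max(range(len(cs)),key=lambda j:cv2.contourArea(cs[j])); W=ray("wrist",cs[k][:,0]+[x0,y0],.09,i)[:,:2]*1000
r_=cv2.minAreaRect(W.astype(np.float32)); print("window",np.round(r_[0],1),np.round(r_[1],1),round(r_[2],1),box(np.array(r_[0])))
for j in range(len(cs)):
    if h[0][j][3]==k and len(cs[j])>3:
        u=cs[j][:,0].mean(0)+[x0,y0]; print("dot",u.round(1),box(ray("wrist",[u],.09,i)[0,:2]*1000))
print("wheel ends/sides",[ (u,box(ray("wrist",[u],z,i)[0,:2]*1000)) for u,z in (((313,120),.11),((340,120),.11),((326,62),.09),((326,177),.09))])
E
```

```text
screws [[573.3, -334.6], [544.4, -419.9], [434.9, -382.7], [463.6, -297.8]] [ 504.  -358.8]
-18.54 115.7
-18.75 115.7
window [ 498.2 -375.5] [33.3 22.3] 72.1 [ -0.6 -17.7]
dot [383.  123.3] [ -2.4 -27.2]
dot [370.9 122.4] [ -2.  -17.6]
dot [358.  121.9] [-1.8 -7.4]
dot [383.4 115. ] [  4.3 -27.5]
dot [358.5 113.6] [ 4.8 -7.8]
wheel ends/sides [((313, 120), array([-0.6, 27.1])), ((340, 120), array([-0.5,  7.6])), ((326, 62), array([45.5, 17.5])), ((326, 177), array([-45.8,  17.3]))]
```

>>> play_rows(commands="0.849 -0.298 -0.4 0 0 -0.036;0.849 -0.298 -0.4 0 0 -0.036;0.849 -0.298 -0.4 0 0 -0.036;0.849 -0.298 -0.4 0 0 -0.036;0 0 0 0 0 0;0 0 0 0 0 0;0 0 0 0 0 0", grip=32)

```text
time_s: 39.5
tcp_pos: [0.531, -0.3489, 0.151]
ee_rot: [[0.948, -0.319, 0.0], [-0.319, -0.948, -0.0], [0.0, 0.0, -1.0]]
wrist_force: [-0.1, 1.0, 0.9]
gripper_width: 0.366
gripper_force: 0.0
```

```bash
python3 - <<'E'
from h import *
st()
E
```

```text
39.5 [ 531.  -348.9  151. ] -18.6 F [-0.1  1.   0.9] w 0.366 0.0
```

>>> play_rows(commands="0 0 -0.7 0 0 0;0 0 -0.7 0 0 0;0 0 -0.45 0 0 0;0 0 0 0 0 0;0 0 0 0 0 0")

```text
time_s: 40.0
tcp_pos: [0.5314, -0.3496, 0.0959]
ee_rot: [[0.948, -0.319, 0.001], [-0.319, -0.948, -0.001], [0.001, 0.001, -1.0]]
wrist_force: [1.0, 0.5, 0.4]
gripper_width: 0.368
gripper_force: 0.0
```

>>> play_rows(commands="0 0 0 0 0 0;0 0 0 0 0 0;0 0 0 0 0 0;0 0 0 0 0 0", grip=0)

```text
time_s: 40.4
tcp_pos: [0.5313, -0.3495, 0.0954]
ee_rot: [[0.947, -0.32, 0.001], [-0.32, -0.947, -0.0], [0.001, 0.0, -1.0]]
wrist_force: [0.7, 0.0, 0.2]
gripper_width: 0.086
gripper_force: 0.0
```

>>> play_rows(commands="0 0 0 0 0 0;0 0 0 0 0 0;0 0 0 0 0 0")

```text
time_s: 40.7
tcp_pos: [0.5311, -0.3494, 0.0949]
ee_rot: [[0.947, -0.32, -0.0], [-0.32, -0.947, -0.0], [-0.0, 0.0, -1.0]]
wrist_force: [0.1, -0.7, -0.1]
gripper_width: 0.008
gripper_force: 0.0
```

```bash
python3 - <<'E'
from h import *
st(); i=cams.camera_info("wrist"); p,d=cams.capture("wrist"); cv2.imwrite("pics/k2.png",p[150:450,120:520])
E
```

```text
40.7 [ 531.1 -349.4   94.9] -18.65 F [ 0.1 -0.7 -0.1] w 0.008 0.0
```

View pics/k2.png

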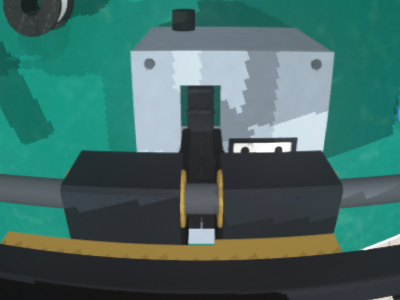

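The fingers closed above the wheel without touching it (window at (262,147), wheel at (200,110)), so the effective fingertip sits higher than TCP. I'll press down with shut fingers until contact and roll the wheel by dragging.

>>> play_rows(commands="0 0 -0.1 0 0 0;0 0 0 0 0 0")

```text
time_s: 40.95
tcp_pos: [0.5308, -0.3492, 0.0913]
ee_rot: [[0.947, -0.32, -0.001], [-0.32, -0.947, 0.001], [-0.001, -0.0, -1.0]]
wrist_force: [0.3, -0.2, 0.1]
gripper_width: 0.008
gripper_force: 0.0
```

>>> play_rows(commands="0 0 -0.1 0 0 0;0 0 0 0 0 0")

```text
time_s: 41.15
tcp_pos: [0.5308, -0.3492, 0.0884]
ee_rot: [[0.947, -0.32, -0.001], [-0.32, -0.947, 0.0], [-0.001, -0.0, -1.0]]
wrist_force: [-0.5, -0.1, -1.0]
gripper_width: 0.005
gripper_force: 0.0
```

>>> play_rows(commands="0 0 -0.1 0 0 0;0 0 0 0 0 0")

```text
time_s: 41.35
tcp_pos: [0.5318, -0.3497, 0.086]
ee_rot: [[0.948, -0.32, 0.001], [-0.32, -0.948, -0.001], [0.001, 0.0, -1.0]]
wrist_force: [1.2, 0.4, 1.1]
gripper_width: 0.003
gripper_force: 0.6
```

>>> play_rows(commands="0 0 0.3 0 0 0;0 0 0 0 0 0;0 0 0 0 0 0;0 0 0 0 0 0;0 0 -0.3 0 0 0;0 0 -0.3 0 0 0;0 0 0 0 0 0;0 0 0 0 0 0", grip=32)

```text
time_s: 42.15
tcp_pos: [0.5308, -0.3493, 0.0761]
ee_rot: [[0.947, -0.32, -0.002], [-0.32, -0.948, 0.0], [-0.002, 0.0, -1.0]]
wrist_force: [0.8, -0.7, -0.4]
gripper_width: 0.366
gripper_force: 0.0
```

>>> play_rows(commands="0 0 -0.1 0 0 0;0 0 0 0 0 0")

```text
time_s: 42.35
tcp_pos: [0.5311, -0.3493, 0.0737]
ee_rot: [[0.947, -0.32, -0.0], [-0.32, -0.947, 0.0], [-0.0, -0.0, -1.0]]
wrist_force: [1.1, 0.1, -0.2]
gripper_width: 0.368
gripper_force: 0.0
```

>>> play_rows(commands="0 0 0 0 0 0;0 0 0 0 0 0;0 0 0 0 0 0;0 0 0 0 0 0;0 0 0 0 0 0", grip=0)

```text
time_s: 42.85
tcp_pos: [0.5314, -0.349, 0.0741]
ee_rot: [[0.948, -0.32, 0.001], [-0.32, -0.948, 0.0], [0.0, -0.0, -1.0]]
wrist_force: [0.7, 2.5, 0.6]
gripper_width: 0.158
gripper_force: 30.0
```

>>> play_rows(commands="-0.115 0.039 0.056 0 0 0;-0.115 0.039 0.056 0 0 0;-0.122 0.041 0.035 0 0 0;-0.122 0.041 0.035 0 0 0;-0.127 0.043 0.012 0 0 0;-0.127 0.043 0.012 0 0 0;-0.127 0.043 -0.012 0 0 0;-0.127 0.043 -0.012 0 0 0;-0.122 0.041 -0.035 0 0 0;-0.122 0.041 -0.035 0 0 0;-0.115 0.039 -0.056 0 0 0;-0.115 0.039 -0.056 0 0 0;0 0 0 0 0 0;0 0 0 0 0 0")

```text
time_s: 44.25
tcp_pos: [0.49, -0.3351, 0.0754]
ee_rot: [[0.948, -0.319, 0.006], [-0.319, -0.948, -0.002], [0.007, 0.0, -1.0]]
wrist_force: [6.8, 1.6, -2.6]
gripper_width: 0.152
gripper_force: 30.1
```

>>> play_rows(commands="0 0 0 0 0 0;0 0 0 0 0 0;0 0 0 0 0 0;0 0 0.83 0 0 0;0.726 -0.245 0 0 0 0;0.726 -0.245 0 0 0 0;0 0 0 0 0 0;0 0 -0.43 0 0 0;0 0 -0.4 0 0 0;0 0 0 0 0 0;0 0 0 0 0 0", grip=32)

```text
time_s: 45.35
tcp_pos: [0.53, -0.3491, 0.0731]
ee_rot: [[0.947, -0.32, -0.002], [-0.32, -0.947, 0.001], [-0.002, 0.0, -1.0]]
wrist_force: [0.2, 0.3, -0.1]
gripper_width: 0.368
gripper_force: 0.0
```

>>> play_rows(commands="0 0 0 0 0 0;0 0 0 0 0 0;0 0 0 0 0 0;0 0 0 0 0 0;0 0 0 0 0 0", grip=0)

```text
time_s: 45.85
tcp_pos: [0.5314, -0.349, 0.0744]
ee_rot: [[0.948, -0.32, 0.001], [-0.32, -0.948, 0.0], [0.001, -0.0, -1.0]]
wrist_force: [0.4, 2.9, 1.5]
gripper_width: 0.156
gripper_force: 30.0
```

>>> play_rows(commands="-0.115 0.039 0.056 0 0 0;-0.115 0.039 0.056 0 0 0;-0.122 0.041 0.035 0 0 0;-0.122 0.041 0.035 0 0 0;-0.127 0.043 0.012 0 0 0;-0.127 0.043 0.012 0 0 0;-0.127 0.043 -0.012 0 0 0;-0.127 0.043 -0.012 0 0 0;-0.122 0.041 -0.035 0 0 0;-0.122 0.041 -0.035 0 0 0;-0.115 0.039 -0.056 0 0 0;-0.115 0.039 -0.056 0 0 0;0 0 0 0 0 0;0 0 0 0 0 0")

```text
time_s: 47.25
tcp_pos: [0.4908, -0.3354, 0.076]
ee_rot: [[0.948, -0.319, 0.008], [-0.319, -0.948, -0.003], [0.009, 0.0, -1.0]]
wrist_force: [4.7, 1.6, 2.5]
gripper_width: 0.157
gripper_force: 30.0
```

>>> play_rows(commands="0 0 0 0 0 0;0 0 0 0 0 0;0 0 0 0 0 0;0 0 0.83 0 0 0;0 0 0.83 0 0 0;-0.667 0.233 0.83 0 0 0;-0.667 0.233 0.83 0 0 0;-0.666 0.234 0.83 0 0 0;0 0 0 0 0 0;0 0 0 0 0 0;0 0 0 0 0 0", grip=32)

```text
time_s: 48.35
tcp_pos: [0.4269, -0.3135, 0.1972]
ee_rot: [[0.947, -0.32, -0.002], [-0.32, -0.947, 0.001], [-0.002, -0.0, -1.0]]
wrist_force: [-0.5, 0.0, -0.4]
gripper_width: 0.366
gripper_force: 0.0
```

```bash
cat > dots.py <<'E'
from h import *
def dots():
    st(); i=cams.camera_info("wrist"); p,_=cams.capture("wrist"); g=cv2.cvtColor(p,cv2.COLOR_BGR2GRAY)
    K,R,t=map(np.array,(i["mtx"],i["R"],i["t"])); X=np.array([.4982,-.3755,.09]); c=R@X+t.ravel(); a=np.arctan2(np.hypot(*c[:2]),c[2])
    u=K[:2,2]+K[0,0]*a*c[:2]/np.hypot(*c[:2]); x0,y0=int(u[0])-30,int(u[1])-24
    s=cv2.resize(g[y0:y0+48,x0:x0+60],None,fx=1,fy=1)
    for row in s[4:44:1,6:54:1]: print("".join(" .:-=+*#%@"[::-1][min(9,int(v)//26)] for v in row))
E
python3 -c "
from dots import *
dots()"
```

```text
48.35 [ 426.9 -313.5  197.2] -18.67 F [-0.5  0.  -0.4] w 0.366 0.0
========-------::......::::.....................
++++++++++++++==-----------::::::::::::::::.....
###############**********++++++=========--------
###########################*********************
################################################
###*=========++++++++*****++++++++***********###
###=:.....::::::....................:::::--==+*#
###=:....:-+=-:..........           ...    ..:=*
##*=....:+*##*=:.........         .-==-.     :=*
##*-....-*####*-........          =*##*=.    :=*
##*-....:+####+-.  ... .          =####*-    .=*
##*-.   .-*##*=.                  -*###*:    .=*
##*:.    .-=--.                    -**+-      -*
##*:.     ....                      ...       :*
##*:.                                         :*
##*-.    .    .                               :*
##*-.   ........                              :*
##*-.   ..:---:                               :*
##*-.   .-+*#*=.                   .---.      :*
##*-.   .+####*:                  .=***-      :*
##*-.   :+####*-.                 :*###+      :*
##*:
[... 226 characters left out ...]
            -*
##*:.                .-++=.                   =*
##*:                 .+###+.                  =*
##*:.                .*###*:                 .=*
##*:.                .+###*:                 .=*
##*:.                 -***=                  .=*
##*:.                 .-=:.                  :=*
##*-..   .......       .                   ..-+*
##*=:....:===-::.   ...........    .:::.. .::+**
###+--:--+###*=--:.:::::::::::::::=+**+-::::-+**
####*****#####****************+++**###*+=====***
################################*######*******##
*#######*****************####*##***####*########
++++++++===========+++++++++++*+++++*+++********
--===---::::::::::::::::::::::-:::::::----------
```

>>> play_rows(commands="0.867 -0.298 -0.4 0 0 0;0.867 -0.298 -0.4 0 0 0;0.867 -0.298 -0.4 0 0 0;0.867 -0.298 -0.4 0 0 0;0 0 -0.6 0 0 0;0 0 0 0 0 0;0 0 0 0 0 0")

```text
time_s: 49.1
tcp_pos: [0.5309, -0.3493, 0.1311]
ee_rot: [[0.948, -0.32, -0.003], [-0.32, -0.948, 0.001], [-0.003, 0.0, -1.0]]
wrist_force: [0.6, -0.6, 0.8]
gripper_width: 0.366
gripper_force: 0.0
```

```bash
python3 -c "
from h import *
st()"
```

```text
49.1 [ 530.9 -349.3  131.1] -18.64 F [ 0.6 -0.6  0.8] w 0.366 0.0
```

Descend 57 mm, grip and stroke.

>>> play_rows(commands="0 0 -0.7 0 0 0;0 0 -0.7 0 0 0;0 0 -0.48 0 0 0;0 0 0 0 0 0;0 0 0 0 0 0")

```text
time_s: 49.6
tcp_pos: [0.5319, -0.3498, 0.0773]
ee_rot: [[0.948, -0.319, 0.001], [-0.319, -0.948, -0.001], [0.002, 0.001, -1.0]]
wrist_force: [0.1, 0.4, -0.1]
gripper_width: 0.37
gripper_force: 0.0
```

>>> play_rows(commands="0 0 0 0 0 0;0 0 0 0 0 0;0 0 0 0 0 0;0 0 0 0 0 0;0 0 0 0 0 0", grip=0)

```text
time_s: 50.1
tcp_pos: [0.532, -0.3492, 0.0768]
ee_rot: [[0.948, -0.319, 0.001], [-0.319, -0.948, -0.0], [0.001, -0.0, -1.0]]
wrist_force: [0.5, 1.6, 4.2]
gripper_width: 0.155
gripper_force: 30.0
```

>>> play_rows(commands="-0.115 0.039 0.056 0 0 0;-0.115 0.039 0.056 0 0 0;-0.122 0.041 0.035 0 0 0;-0.122 0.041 0.035 0 0 0;-0.127 0.043 0.012 0 0 0;-0.127 0.043 0.012 0 0 0;-0.127 0.043 -0.012 0 0 0;-0.127 0.043 -0.012 0 0 0;-0.122 0.041 -0.035 0 0 0;-0.122 0.041 -0.035 0 0 0;-0.115 0.039 -0.056 0 0 0;-0.115 0.039 -0.056 0 0 0;0 0 0 0 0 0;0 0 0 0 0 0")

```text
time_s: 51.5
tcp_pos: [0.4898, -0.3351, 0.0779]
ee_rot: [[0.948, -0.319, 0.005], [-0.319, -0.948, -0.002], [0.005, 0.0, -1.0]]
wrist_force: [4.6, 2.3, 5.6]
gripper_width: 0.151
gripper_force: 30.0
```

>>> play_rows(commands="0 0 0 0 0 0;0 0 0 0 0 0;0 0 0 0 0 0;0 0 0.83 0 0 0;0 0 0.83 0 0 0;-0.667 0.233 0.83 0 0 0;-0.667 0.233 0.83 0 0 0;-0.666 0.234 0.83 0 0 0;0 0 0 0 0 0;0 0 0 0 0 0;0 0 0 0 0 0", grip=32)

```text
time_s: 52.6
tcp_pos: [0.4271, -0.3134, 0.1991]
ee_rot: [[0.947, -0.32, -0.003], [-0.32, -0.947, 0.001], [-0.003, -0.0, -1.0]]
wrist_force: [-0.1, 0.1, 0.6]
gripper_width: 0.368
gripper_force: 0.0
```

```bash
python3 -c "
from dots import *
dots()"
```

```text
52.6 [ 427.1 -313.4  199.1] -18.68 F [-0.1  0.1  0.6] w 0.368 0.0
=------------------:............................
+==============-----::::::::::::.....::.........
##########**********++++++=====--------:::::::::
#########################**********************+
################################################
###*+==++++++++**+***######*****************####
###+:::::::::::::::::+####*=:....:::::---===+**#
###=.................+####*:             ....=+*
##*-.................:+###*.                 -+*
##*-................. :+++-                  :+*
##*-.................   .                    :+*
##*-.   ...   ...  .                ..       :+*
##*:.                             .-==:.     :=*
##*:.                             -*##*-     .=*
##*:.                             =####+     .=*
##*:.                             =####+     .=*
##*:.                             :+*#*=     .=*
##*-.                              .-=:      .-*
##*-.                                         -*
##*-.                                         -*
##*:............                              -*
##*:.
[... 225 characters left out ...]
-####=     .=#
##*:.....=*##*=.                  -*##*-     .=*
##*:.....:-==-:.                  .=++-      .+#
##*:.............                    .       .+#
##*:..............                           .+#
##*:..............                           :+#
##*-...............                          -*#
##*-.................  .       .       .   ..=*#
##*=:.......::::........:...::...   .......:-+*#
###+=-----------:::--:::::::::.::::::::::::--**#
####**************************+++++++++=====+**#
#####################################*******####
*##########***********#*########################
++++++++===========++++++++++++++++**+**********
--===---::::::::::::::::::::::::::::::---------=
```

>>> play_rows(commands="0.775 -0.265 -0.4 0 0 0;0.775 -0.265 -0.4 0 0 0;0.775 -0.265 -0.4 0 0 0;0.775 -0.265 -0.4 0 0 0;0 0 -0.6 0 0 0;0 0 0 0 0 0;0 0 -0.7 0 0 0;0 0 -0.7 0 0 0;0 0 -0.4 0 0 0;0 0 0 0 0 0;0 0 0 0 0 0")

```text
time_s: 53.75
tcp_pos: [0.5211, -0.3457, 0.0812]
ee_rot: [[0.948, -0.319, 0.0], [-0.319, -0.948, -0.001], [0.001, 0.001, -1.0]]
wrist_force: [0.7, -0.3, 0.4]
gripper_width: 0.368
gripper_force: 0.0
```

>>> play_rows(commands="0 0 0 0 0 0;0 0 0 0 0 0;0 0 0 0 0 0;0 0 0 0 0 0;0 0 0 0 0 0", grip=0)

```text
time_s: 54.25
tcp_pos: [0.521, -0.3455, 0.0813]
ee_rot: [[0.948, -0.32, 0.001], [-0.32, -0.948, -0.001], [0.001, 0.0, -1.0]]
wrist_force: [-0.4, 1.1, 4.0]
gripper_width: 0.154
gripper_force: 30.0
```

>>> play_rows(commands="-0.121 0.041 0.024 0 0 0;-0.121 0.041 0.014 0 0 0;-0.121 0.041 0.005 0 0 0;-0.121 0.041 -0.005 0 0 0;-0.121 0.041 -0.014 0 0 0;-0.121 0.041 -0.024 0 0 0;0 0 0 0 0 0;0 0 0 0 0 0")

```text
time_s: 55.05
tcp_pos: [0.501, -0.3387, 0.0814]
ee_rot: [[0.948, -0.319, 0.005], [-0.319, -0.948, -0.002], [0.005, 0.0, -1.0]]
wrist_force: [4.8, -1.7, 1.0]
gripper_width: 0.156
gripper_force: 30.0
```

>>> play_rows(commands="0 0 0 0 0 0;0 0 0 0 0 0;0 0 0 0 0 0;0 0 0.8 0 0 0;0 0 0.8 0 0 0;-0.82 0.28 0.8 0 0 0;-0.82 0.28 0.8 0 0 0;-0.82 0.28 0.73 0 0 0;0 0 0 0 0 0;0 0 0 0 0 0;0 0 0 0 0 0", grip=32)

```text
time_s: 56.15
tcp_pos: [0.4248, -0.3126, 0.1973]
ee_rot: [[0.947, -0.32, -0.002], [-0.32, -0.947, 0.001], [-0.002, -0.0, -1.0]]
wrist_force: [0.2, 0.2, -0.3]
gripper_width: 0.369
gripper_force: 0.0
```

```bash
python3 -c "
from dots import *
dots()"
```

```text
56.15 [ 424.8 -312.6  197.3] -18.66 F [ 0.2  0.2 -0.3] w 0.369 0.0
===------------::.::::::::::....................
++++++++++++++==-----------:::::::::::::::::::..
##############*****+++++++++===========---------
###########################*******************++
################################################
####+=+==+++++++++++++++++++**+************#####
###+:...........:::::::........::::::----==+++*#
###+..................                     ...-*
###+..................                        :*
###+... ..:===:..   ..                        -*
###=.   .:+##*=:                              -*
###=.   .=####*:                              :*
###=.   .=####*-                              :+
###=.   .-*###+:                              :+
###=.    .=**+=.                              :+
###=.     .:::.                               :+
###=.                                         :*
###=.                                         :+
###=.                  -++-                   :+
###=.                 :*##*-                  :+
###=.                 =*##*-                  :+
##*-
[... 226 characters left out ...]
            :*
##*-.                               :-.       -*
##*-.                             .=**+:      -*
##*-.                             .*##*=      -*
##*-.                             .*###+      -*
##*-.                             .+##*=      -*
##*-.                              :=+=.      -*
##*-.                                ..      .-*
###=:...     .                .             .:+#
###*=---::::::-::::.......:::::.     ...  ..:-+#
####***************++++++*****+++=============*#
#################################**************#
*#########*****#################################
+++++++++=========++++++++**********************
=====----::::::::::::::::::::::::::--:----=-====
```

The window now shows 3, centred. Next I go to the valve lever for half-open.

>>> play_rows(commands="0.499 0.803 0 0 0 0.375;0.499 0.803 0 0 0 0.375;0.499 0.803 0 0 0 0.375;0.499 0.803 0 0 0 0.375;0.499 0.803 0 0 0 0.375;0.499 0.803 0 0 0 0.375;0.499 0.803 0 0 0 0.375;0.499 0.803 0 0 0 0.375;0 0 0 0 0 0;0 0 0 0 0 0;0 0 0 0 0 0", grip=40)

```text
time_s: 57.3
tcp_pos: [0.5444, -0.1206, 0.1975]
ee_rot: [[0.992, 0.123, -0.002], [0.123, -0.992, -0.0], [-0.002, -0.0, -1.0]]
wrist_force: [-0.0, -0.7, 0.5]
gripper_width: 0.46
gripper_force: 0.0
```

```bash
python3 -c "
from h import *
st()"
```

```text
57.3 [ 544.4 -120.6  197.5] 7.08 F [-0.  -0.7  0.5] w 0.46 0.0
```

>>> play_rows(commands="0 0 -1 0 0 0;0 0 -1 0 0 0;0 0 -1 0 0 0;0 0 -1 0 0 0;0 0 -0.7 0 0 0;0 0 -0.5 0 0 0;0 0 0 0 0 0;0 0 0 0 0 0")

```text
time_s: 58.1
tcp_pos: [0.5449, -0.1209, 0.0427]
ee_rot: [[0.992, 0.123, -0.0], [0.123, -0.992, -0.0], [-0.0, 0.0, -1.0]]
wrist_force: [0.3, -0.1, -0.3]
gripper_width: 0.461
gripper_force: 0.0
```

>>> play_rows(commands="0 0 0 0 0 0;0 0 0 0 0 0;0 0 0 0 0 0;0 0 0 0 0 0;0 0 0 0 0 0", grip=0)

```text
time_s: 58.6
tcp_pos: [0.5451, -0.12, 0.0429]
ee_rot: [[0.992, 0.125, 0.001], [0.125, -0.992, -0.0], [0.001, 0.0, -1.0]]
wrist_force: [-1.5, 0.9, 2.4]
gripper_width: 0.155
gripper_force: 30.0
```

>>> play_rows(commands="0.043 -0.223 0 0 0 0.873;0.073 -0.217 0 0 0 0.873;0.097 -0.207 0 0 0 0.873;0 0 0 0 0 0")

```text
time_s: 59.0
tcp_pos: [0.5519, -0.1398, 0.0429]
ee_rot: [[0.869, 0.494, 0.001], [0.494, -0.869, -0.0], [0.001, 0.001, -1.0]]
wrist_force: [-0.0, 1.4, 3.1]
gripper_width: 0.155
gripper_force: 30.0
```

>>> play_rows(commands="0.127 -0.19 0 0 0 0.873;0.15 -0.173 0 0 0 0.873;0.17 -0.15 0 0 0 0.873;0 0 0 0 0 0;0 0 0 0 0 0")

```text
time_s: 59.5
tcp_pos: [0.5652, -0.1548, 0.0429]
ee_rot: [[0.617, 0.787, 0.001], [0.787, -0.617, -0.0], [0.001, 0.001, -1.0]]
wrist_force: [1.5, 0.0, 2.9]
gripper_width: 0.159
gripper_force: 30.0
```

```bash
python3 -c "
from h import *
st()"
```

```text
59.5 [ 565.2 -154.8   42.9] 51.93 F [1.5 0.  2.9] w 0.159 30.0
```

>>> play_rows(commands="0 0 0 0 0 0;0 0 0 0 0 0;0 0 0 0 0 0;0 0 0.7 0 0 0;0 0 1 0 0 0;0 0 1 0 0 0;0 0 1 0 0 0;-0.567 -0.724 0.5 0 0 0;-0.567 -0.724 0 0 0 0;-0.567 -0.724 0 0 0 0;0 0 0 0 0 0;0 0 0 0 0 0;0 0 0 0 0 0", grip=40)

```text
time_s: 60.8
tcp_pos: [0.514, -0.2196, 0.1682]
ee_rot: [[0.613, 0.79, -0.0], [0.79, -0.613, 0.0], [0.0, -0.0, -1.0]]
wrist_force: [-1.1, -0.5, 0.3]
gripper_width: 0.46
gripper_force: 0.0
```

```bash
python3 - <<'E'
from h import *
st(); i=cams.camera_info("wrist"); p,_=cams.capture("wrist"); cv2.imwrite("pics/z1.png",p)
K,R,t=map(np.array,(i["mtx"],i["R"],i["t"]))
def proj(X): c=R@X+t.ravel(); a=np.arctan2(np.hypot(*c[:2]),c[2]); return K[:2,2]+K[0,0]*a*c[:2]/np.hypot(*c[:2])
ax=np.array([.597,-.1125,.072]); d=np.array([np.cos(np.radians(232)),np.sin(np.radians(232)),0])
print(proj(ax),proj(ax+.072*d))
hsv=cv2.cvtColor(p,cv2.COLOR_BGR2HSV)
m=((hsv[...,1]<60)&(hsv[...,2]>120)).astype(np.uint8)
k=np.zeros_like(m); a,b=proj(ax-.03*d),proj(ax+.085*d); cv2.line(k,tuple(int(v) for v in a),tuple(int(v) for v in b),1,44)
m&=k; m[285:]=0
cs,_=cv2.findContours(m,cv2.RETR_EXTERNAL,cv2.CHAIN_APPROX_NONE)
for c in cs:
    if cv2.contourArea(c)>150:
        w=(ray("wrist",c[:,0],.072,i)[:,:2]*1000).astype(np.float32); q=cv2.minAreaRect(w); print(cv2.boundingRect(c),np.round(q[0],1),np.round(q[1],1),round(q[2],2))
        l=cv2.fitLine(w,cv2.DIST_L2,0,.01,.01).ravel(); print("angle",np.degrees(np.arctan2(l[1],l[0])))
E
```

```text
60.8 [ 514.  -219.6  168.2] 52.16 F [-1.1 -0.5  0.3] w 0.46 0.0
[321.99790005  53.25916625] [321.73839149 147.80195946]
(312, 54, 21, 94) [ 575. -141.] [70.8 15. ] 52.01
angle 52.846043
(312, 27, 20, 26) [ 603.4 -103.7] [19.8 14. ] 52.08
angle 51.342186
```

```bash
python3 - <<'E'
from h import *
q,_=cams.capture("top"); o=cv2.imread("pics/top0.png")
d=cv2.absdiff(cv2.GaussianBlur(q,(5,5),0),cv2.GaussianBlur(o,(5,5),0)).max(2)
for n,(x,y) in dict(reel=(395,219),jar=(246,173),tape=(378,320),driver=(313,300),phone=(445,205),turq=(251,309)).items(): print(n,d[y-14:y+15,x-14:x+15].mean().round(1))
print(r.finish_job())
E
```

```text
reel 165.2
jar 3.2
tape 1.8
driver 184.0
phone 52.4
turq 2.6
the job is handed in; nothing more can be done
None
```

The job is handed in: valve shut first, all three grey carriers pressed home in pockets 0, 1 and 2, the counter showing 3 centred, then the valve opened to about 45°. In the last picture the jar and tape matched the start; the reel, driver and phone did not match there, probably because the arm blocked the view, so I could not confirm they stayed put, though I never touched them on purpose.

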